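# Snap the bearing cap into a banding-wheel hub

### The arm

A 6-joint arm with a two-finger parallel gripper is mounted at the origin on the work surface. World frame = base frame: x ahead of the robot, y to its left, z up, the work surface at z = 0. Lengths are in mm, angles in degrees, forces in N, time in s.
With the tool pointing down it reaches from about 300 to 850 mm from the base axis. Payload 4.2 kg.
Tool frame: the origin (TCP) lies at the very end of the fingers, on their centre line; the grasp point (between the pads) lies 19 mm behind it; y points along the fingers, x is the direction in which the jaws open and shut, and the axes are right-handed (so a half turn about y gives the same grasp; the last joint's range is limited). The gripper opens to 91 mm and grips with 3 to 60 N. Pads are 32 mm wide; open, the fingers measure 118 mm over their backs; the gripper's body (76 mm by 178 mm) begins 60 mm behind the grasp point.
Start: joints at [74.37, 18.312, 89.639, -0, 72.044, -1.146], TCP at [143.818, 556.74, 213.976] pointing down, gripper open.
Joint ranges: [-177.97, 177.97], [-48.28, 115.42], [12.27, 149.76], [-77.06, 257.06], [2.81, 150.46], [-146.56, 146.56]. Speed limits (degrees/s): [147.25, 147.25, 180, 180, 180, 180].

### API

Orientations are given as a 3x3 rotation matrix whose columns are the frame's x, y, z axes.
In Python, from plant import bot gives the robot as it stands.
- The arm moves only by the tool send_rows, never from a script. Its argument "commands" is a list of rows, each a list of 3 entries, a list of its own where there are three numbers: the closure, from 0 (fully open) to 1 (shut), then the shift along the tool's x, y, z in units of 0.5 m (1.0 is 0.5 m), then the turn about the tool's y in units of 180 degrees (1.0 is 180 degrees). A call has 1 to 10 rows; each row is the pose to reach, as a shift and turn from the pose measured when the call began, along the tool's axes at that moment, turning the shorter way round; what a row does not reach only later rows make up. A row lasts 1/12 s, in which the tool goes at most 41.7 mm and 7.16 degrees, less where a joint would pass 70% of its speed; a pose out of reach is approached as far as the arm can. A call with a number of a shift or a turn outside -1 to 1 is refused whole. A call with a gripper value outside its range is refused whole. The fingers move at their own pace and stop on an object; "newtons" is the grip in N (left out, the last holds). Time passes only in rows, so rows that repeat a pose let the fingers close. It gives the time, the measured TCP pose, the force and the opening at its end, in the units of the state.
- bot.get_obs(): the state, without advancing time (a new reading comes with each control period).
- bot.snapshot(name): name is "scene" or "top" or "wrist"; returns the picture (420x560x3 uint8, blue, green, red); there is no depth.
- bot.get_calibration(name): a dict with "fx", "fy", "cx", "cy" (pixels), "cam_to_world" (4x4, takes a point from camera to world coordinates); the wrist camera has in their place "mount" (4x4, takes a point from camera to tool coordinates, whose origin is the TCP and whose axes are the tool frame's). Camera axes: x right, y down, z forward; pixel columns grow to the right and rows downward; lengths in mm; the calibration is good to about 2 mm. The wrist camera is an equidistant fisheye: a pixel r from the principal point sees the ray r / f radians off the axis. A picture is of the moment at which its call begins: read the wrist's pose just before it. get_calibration takes no time and is no camera call.
- bot.sign_off(): hands the job in, once; it reports no verdict.
Trained networks look in the newest picture that a camera, given by its name, has taken for a name from the list of things; names that differ only in an ending like _2 or _b are one class to them, and where a whole thing is asked for, a point or a joint stands for the part that bears it (a point fixed in the world has none). Each returns a list of dicts, best first, with "confidence" (0 to 1); they miss things now and then, are a little off and sometimes report something else, mostly with a low value. They report only what shows in the picture. A call takes as long as a camera call. They do not tell look-alikes from the thing itself.
- bot.recognise(camera, thing): "extent" ([centre column, centre row, width, height] in pixels, round what is visible of it).
- bot.masks_of(camera, thing): "mask" (420x560 bool, what is visible of it) and "extent" ([centre column, centre row, width, height] in pixels, round what is visible of it).
The state is a dict: "t": time; "q": joint angles; "joint_vel": joint speeds; "tau": joint torques, N m; "eef_pos": TCP position; "ee_rot": TCP orientation; "force": force on the tool from outside, world axes, zero at the start; "wrist_torque": the same for the moment, N m; "grip_width": opening from 0.0 (shut) to 1.0 (fully open).
Only numpy, scipy, OpenCV 4.12 (cv2) and the standard library are available. Lean on these libraries where they do the work, as an engineer would, in place of code of your own. Each camera call takes 0.05 s, during which the arm holds its last target.

### The job

Close the hub of the dismantled banding wheel: set the loose steel cap, knob up, in the hub's open mouth and let go of it, then take the tall wooden pusher and press straight down on the cap's knob until the cap has clicked fully home under its four spring catches, never pushing with more than 30 N. Once it is home, keep leaning on it through the pusher with about 20 N for half a second, then stand the pusher back upright on its foot on the bench. Press only with the pusher, never with the fingers, and leave the other things on the bench where they are.

Things in the scene. Friction and masses are not known exactly. Their poses are not given: they have to be found in the camera images.
- hub: the hub of the banding wheel, fixed to the bench, origin at its underside: a grey round foot 130 mm across and 18 mm high carrying an aluminium column 72 mm across, whose flat rim is 60 mm above the bench
- hub_mouth (a point): centre of the hub's open mouth, level with the rim, z up. The bore is round, 49 mm across. Inside, four steel spring catches stand evenly round the wall (41 mm between opposite noses), above a flat seat. Seat and catches sit together higher or lower from hub to hub, seat 15 to 21 mm below the rim: the depth at which the cap comes home must be felt
- cap_center (a point): centre (half-way up) of the loose plain steel bearing cap, 110 to 180 g, z up its axis: a disc 46 mm across, 7 mm thick, bevelled to 38 mm at its underside, with a round knob 20 mm across and 20 mm tall on top; 27 mm high in all. It starts on the bench, knob up. Let go in the mouth it rests level on the catches, its underside 4 to 10 mm below the rim
- knob_top (a point): middle of the flat top of the cap's knob, 13.5 mm above the cap's centre. Pushed down here from its rest on the catches, the cap meets up to about 16 N until, 9 to 13 mm lower, the catches snap in over the disc; it then stands on the seat, knob top 6 to 12 mm above the rim, and the force rises steeply. The bearing is damaged if the pusher bears on it with more than 30 N
- pusher_center (a point): centre (half-way up) of the loose wooden pusher, 80 to 155 g, z up along its axis: a round flat foot 40 mm across at the bottom, handle 26 mm across above it (from 24 mm above the underside), 110 mm high in all, so the flat underside of the foot is 55 mm below this point. It starts upright on the bench
- catch1 (a joint): spring catch 1 of the hub, m: 0 with its nose fully out, up to 0.0025 while the cap's disc forces it back; near 0 again once it has snapped over the cap
- catch2 (a joint): spring catch 2 of the hub, m: 0 with its nose fully out, up to 0.0025 while the cap's disc forces it back; near 0 again once it has snapped over the cap
- catch3 (a joint): spring catch 3 of the hub, m: 0 with its nose fully out, up to 0.0025 while the cap's disc forces it back; near 0 again once it has snapped over the cap
- catch4 (a joint): spring catch 4 of the hub, m: 0 with its nose fully out, up to 0.0025 while the cap's disc forces it back; near 0 again once it has snapped over the cap
- potlid: bystander: terracotta pot lid with a small knob, 84 mm across, 40 mm high; origin at its underside
- stamp: bystander: short dark wooden clay stamp, 50 mm high, foot 34 mm across; origin at its underside
- cutter: bystander: plain round steel clay cutter (a ring), 72 mm across, 30 mm high; origin at its underside
- mug: bystander: white mug, 76 mm across, 90 mm high; origin at its underside
- glazejar: bystander: blue jar with black lid, 72 mm across, 85 mm high; origin at its underside
- spatula: bystander: spatula lying flat; origin at its underside
- brush: bystander: wooden brush lying flat; origin at its underside
Mind the look-alikes: they are no part of the job. What is shaped like the hub but turquoise is not meant.

How it is judged (in metres and radians):
On the way, in this order (a step that is already met when the one before it is completed fails the run):
1. the cap lies loose and level in the hub's mouth, on the catches, let go by the fingers (z of cap_center in the frame of hub_mouth between 0.002 and 0.012 m and horizontal distance between cap_center and hub_mouth below 0.005 m and angle between cap_center's own z axis and vertical below 0.12 rad and contact force between the fingers and cap below 0.05 N), for 0.2 s.
2. the cap is home, all four catches closed over it, and the pusher bears on it with at least 14 N (z of cap_center in the frame of hub_mouth below 0 m and horizontal distance between cap_center and hub_mouth below 0.004 m and angle between cap_center's own z axis and vertical below 0.06 rad and value of joint each of catch1, catch2, catch3, catch4 below 0.001 m and contact force between pusher and cap above 14 N), for 0.25 s.
At the end, for the whole second after the job is handed in: the cap is home in the hub: its centre below the rim's level and within 4 mm of the hub's axis, tilted less than 0.06 rad, each catch open less than 1 mm; the pusher stands upright (within 0.1 rad) on its foot on the bench, centre 50 to 60 mm above it; both at rest (z of cap_center in the frame of hub_mouth below 0 m and horizontal distance between cap_center and hub_mouth below 0.004 m and angle between cap_center's own z axis and vertical below 0.06 rad and value of joint each of catch1, catch2, catch3, catch4 below 0.001 m and height (world z) of pusher_center between 0.05 and 0.06 m and angle between pusher_center's own z axis and vertical below 0.1 rad and linear speed of each of pusher, cap below 0.02 m/s); the robot touches nothing.
It fails at once if the pusher bears on the cap with more than 30 N (contact force between pusher and cap above 30 N).
It fails at once if the cap is pushed down through the catches with the fingers instead of the pusher (z of cap_center in the frame of hub_mouth below 0.002 m and horizontal distance between cap_center and hub_mouth below 0.02 m and contact force between the fingers and cap above 1 N).
It fails at once if a bystander is moved by more than 30 mm (distance of any of potlid, stamp, cutter, mug, glazejar, spatula, brush from where it was at the start of the episode above 0.03 m).
It also fails if it takes over 67 s, if anything falls off the work surface, if the arm or the gripper's body presses on something with over 40 N, if the wrist force passes 120 N, or if a joint passes its speed limit or range.

## Working session

There is one attempt and no reset: what is moved stays moved. The work goes in short steps, Python scripts to look and compute and a tool call to move; the robot and the scene stay as the last step left them, time stands still between calls to the robot, and variables do not carry over. Pictures are saved under pics/ and viewed, and the job is handed in when it is done.

Besides the shell and the picture viewer there is one more tool, called after "Call:" as name(argument=value, ...) on one line, values as JSON. send_rows: Moves the arm, as the interface text tells. Shifts and turns lie within -1 to 1; 1 stands for 0.5 m of shift or 180 degrees of turn. Its arguments: {"type":"object","properties":{"commands":{"type":"array"},"newtons":{"type":"number"}},"required":["commands"]}

```bash
ls; mkdir -p pics; python3 - <<'E'
from plant import bot
import cv2,numpy as np
o=bot.get_obs();print(o)
for n in("scene","top","wrist"):
    im=bot.snapshot(n);cv2.imwrite(f"pics/{n}0.png",im);print(n,bot.get_calibration(n))
E
```

```text
pics
{'t': 0.0, 'q': array([ 7.43678331e+01,  1.83506742e+01,  8.97072079e+01, -1.48636617e-03,
        7.20433687e+01, -1.14565241e+00]), 'joint_vel': array([ 0.0076357 , -0.05358822, -0.01101158,  0.02815955, -0.03345941,
        0.00160456]), 'tau': array([ 3.72661947e-03, -4.12470961e+01, -2.31975496e+01,  7.30936881e-02,
        4.56154312e-02, -1.23239406e-04]), 'eef_pos': array([143.70423843, 556.22450655, 213.12454089]), 'ee_rot': array([[ 2.50143962e-01, -4.52414134e-04, -9.68208548e-01],
       [ 9.68207041e-01, -1.70844452e-03,  2.50144371e-01],
       [-1.76729944e-03, -9.99998438e-01,  1.06734684e-05]]), 'force': array([-0.2503509 ,  0.05639159, -1.15767656]), 'wrist_torque': array([ 0.01245256,  0.02075247, -0.01162542]), 'grip_width': 1.0014355024113004}
scene {'fx': 461.25747895911485, 'fy': 461.25747895911485, 'cx': 279.21266277259, 'cy': 213.86184690230726, 'cam_to_world': array([[ 7.94544130e-01,  3.98639902e-01, -4.58023858e-01,
         1.06291129e+03],
       [ 6.07143758e-01, -5.10740311e-01,  6.08704190e-01,
        -6.85021179e+02],
       [ 8.72253076e-03, -
[... 371 characters left out ...]
172e-01,  2.22949440e-02, -5.15012900e-03,
         2.28247295e+01],
       [ 2.35265430e-03, -1.23727772e-01, -9.92313410e-01,
         1.00111814e+03],
       [ 0.00000000e+00,  0.00000000e+00,  0.00000000e+00,
         1.00000000e+00]])}
wrist {'fx': 325.19226210127806, 'fy': 325.19226210127806, 'cx': 271.4794595325986, 'cy': 218.3612620521291, 'mount': array([[ 9.99999588e-01, -8.99700617e-04, -1.18899332e-04,
         4.63926574e-01],
       [-9.70596360e-05, -2.36291880e-01,  9.71682118e-01,
        -1.70444536e+02],
       [-9.02317948e-04, -9.71681706e-01, -2.36291870e-01,
         6.58173054e+01],
       [ 0.00000000e+00,  0.00000000e+00,  0.00000000e+00,
         1.00000000e+00]])}
```

View pics/scene0.png

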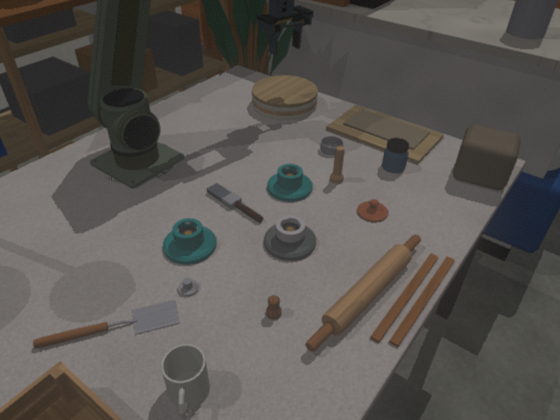

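View pics/top0.png

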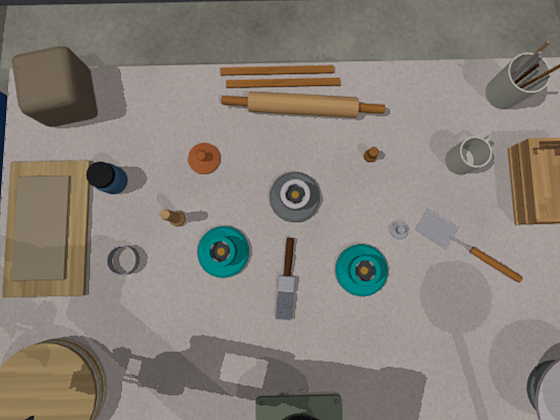

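View pics/wrist0.png

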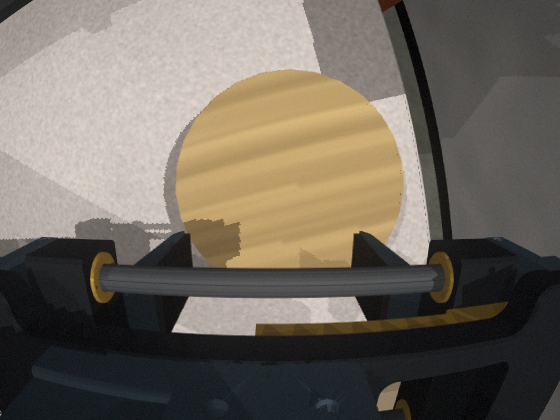

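The grey hub is at top (295,195), with turquoise look-alikes at (223,251) and (362,270). The cap is at (400,230). The tall pusher is at (173,217), and the short stamp at (372,155) is the one not meant. Next I measure their positions.

```bash
cat > h.py <<'E'
from plant import bot
import cv2,numpy as np
def ray(n,u,v):
    c=bot.get_calibration(n);T=c["cam_to_world"];d=T[:3,:3]@[(u-c["cx"])/c["fx"],(v-c["cy"])/c["fy"],1];return T[:3,3],d
def atz(n,u,v,z):
    p,d=ray(n,u,v);return p+d*(z-p[2])/d[2]
def proj(n,P):
    c=bot.get_calibration(n);T=c["cam_to_world"];q=T[:3,:3].T@(np.array(P)-T[:3,3]);return np.array([c["fx"]*q[0]/q[2]+c["cx"],c["fy"]*q[1]/q[2]+c["cy"]])
def wproj(P,o):
    c=bot.get_calibration("wrist");M=c["mount"];t=o["ee_rot"].T@(np.array(P)-o["eef_pos"]);q=M[:3,:3].T@(t-M[:3,3])
    r=np.hypot(q[0],q[1]);th=np.arctan2(r,q[2]);s=c["fx"]*th/max(r,1e-9);return np.array([c["cx"]+s*q[0],c["cy"]+s*q[1]])
def watz(u,v,z,o):
    c=bot.get_calibration("wrist");M=c["mount"];x=u-c["cx"];y=v-c["cy"];r=np.hypot(x,y);th=r/c["fx"]
    d=np.array([np.sin(th)*x/max(r,1e-9),np.sin(th)*y/max(r,1e-9),np.cos(th)])
    p=o["eef_pos"]+o["ee_rot"]@M[:3,3];d=o["ee_rot"]@(M[:3,:3]@d);return p+d*(z-p[2])/d[2]
E
python3 - <<'E'
from h import *
for n in("top","scene"):
  for k in("hub","cap_center","pusher_center","stamp","potlid","cutter","mug","glazejar","spatula","brush"):
    try:
      for r in bot.recognise(n,k)[:4]:
        e=np.round(r["extent"],1); z={"hub":30,"cap_center":13.5,"pusher_center":55}.get(k,20)
        print(n,k,round(r["confidence"],2),e,atz(n,e[0],e[1],z).round())
    except Exception as ex: print(k,ex)
im=cv2.imread("pics/top0.png")
a=cv2.resize(im[150:300,150:440],None,fx=2.7,fy=2.7);cv2.imwrite("pics/crop.png",a)
E
```

```text
top hub 0.68 [222.4 251.4  51.7  51.9] [448. 178.  30.]
top hub 0.65 [359.4 270.6  55.9  49.9] [ 394. -155.   30.]
top hub 0.57 [293.9 198.8  50.9  52.3] [574.  -0.  30.]
top cap_center 0.66 [399.6 231.2  16.7  17.7] [ 488. -263.   14.]
top pusher_center 0.67 [172.5 218.7  21.2  17.4] [528. 293.  55.]
top stamp 0.71 [283.8 279.4  21.2  83.5] [377.  29.  20.]
top stamp 0.67 [369.4 155.2  15.9  16.9] [ 683. -195.   20.]
top potlid 0.97 [203.4 158.3  33.4  25.8] [684. 227.  20.]
top cutter 0.71 [123.3 261.9  31.8  21.5] [428. 423.  20.]
top glazejar 0.94 [107.3 178.9  41.8  31.9] [636. 469.  20.]
top spatula 0.65 [467.7 245.4 106.1  69.5] [ 449. -428.   20.]
top spatula 0.43 [398.2 231.2  16.   18. ] [ 488. -258.   20.]
top brush 0.84 [285.1 279.6  22.4  83.8] [376.  26.  20.]
top brush 0.59 [369.6 157.4  13.   12.6] [ 677. -196.   20.]
scene hub 0.83 [291.1 181.5  48.   37.6] [459. 172.  30.]
scene hub 0.69 [232.9 202.6  52.9  40.1] [393.   1.  30.]
scene hub 0.67 [190.6 239.4  53.9  46.5] [ 407. -168.   30.]
scene hub 0.61 [290.6 238.5  52.5  45.4] [596. -17.  30.]
scene cap_center 0.
[... 411 characters left out ...]
31.3] [624. 502.  20.]
scene mug 0.67 [187.1 380.   46.   72.7] [ 663. -428.   20.]
scene mug 0.57 [337.5 165.1  17.3  32.5] [511. 335.  20.]
scene mug 0.44 [106.4 326.4 149.2  50.1] [ 448. -446.   20.]
scene glazejar 0.97 [396.2 155.1  26.4  32.5] [625. 494.  20.]
scene glazejar 0.68 [372.9 209.6  34.   20.9] [696. 216.  20.]
scene glazejar 0.32 [291.8 238.4  51.1  45.9] [592.  -6.  20.]
scene spatula 0.6 [104.4 324.9 143.2  49.6] [ 442. -446.   20.]
scene spatula 0.36 [331.1 146.8  18.9  18.7] [441. 410.  20.]
scene brush 0.71 [336.6 166.9  16.2  33.2] [514. 325.  20.]
scene brush 0.65 [233.  203.2  58.7  44.5] [386.   8.  20.]
scene brush 0.28 [188.8 287.3  25.5  16.6] [ 505. -271.   20.]
```

View pics/crop.png

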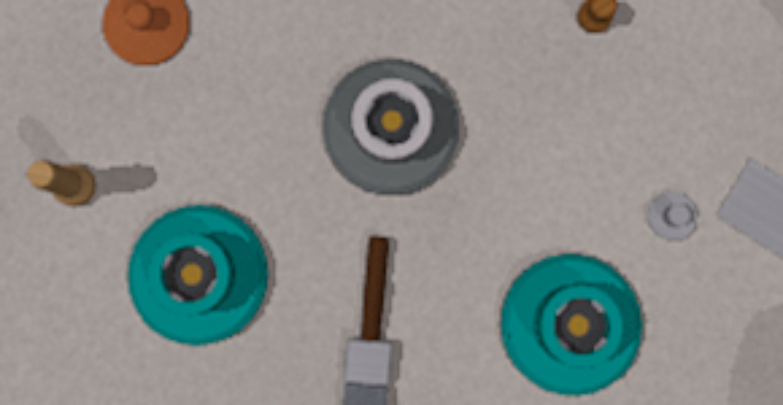

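The crop shows the grey hub at crop (392,119) as the only one that is not turquoise. The pusher (tall, pale, shadow to its right) is at crop (60,182), the cap (grey disc with knob) at crop (672,215), and the small brown stamp at crop (597,12). I'll turn the jaws to world x and travel toward the cap.

Call:
send_rows(commands=[[0, [-0.5, 0, -0.85], 0.42], [0, [-0.5, 0, -0.85], 0.42], [0, [-0.5, 0, -0.85], 0.42], [0, [-0.5, 0, -0.85], 0.42], [0, [-0.5, 0, -0.85], 0.42], [0, [-0.5, 0, -0.85], 0.42], [0, [-0.5, 0, -0.85], 0.42], [0, [-0.5, 0, -0.85], 0.42], [0, [-0.5, 0, -0.85], 0.42], [0, [-0.5, 0, -0.85], 0.42]])

```text
t: 1.98
eef_pos: [439.9, 260.7, 214.3]
ee_rot: [[0.998, 0.001, -0.062], [0.062, 0.001, 0.998], [0.001, -1.0, 0.001]]
force: [0.3, 0.5, 0.3]
grip_width: 0.998
```

```bash
python3 - <<'E'
from h import *
o=bot.get_obs();print(o['t'],o['eef_pos'],o['ee_rot'].round(4),o['q'].round(1),o['force'])
im=bot.snapshot("wrist");cv2.imwrite("pics/w1.png",im)
E
```

```text
1.9833 [439.86303321 260.68933868 214.26399034] [[ 9.981e-01  6.000e-04 -6.170e-02]
 [ 6.170e-02  6.000e-04  9.981e-01]
 [ 6.000e-04 -1.000e+00  5.000e-04]] [29.4 12.5 97.7  0.  69.7 25.8] [0.26354244 0.50730079 0.3002954 ]
```

View pics/w1.png

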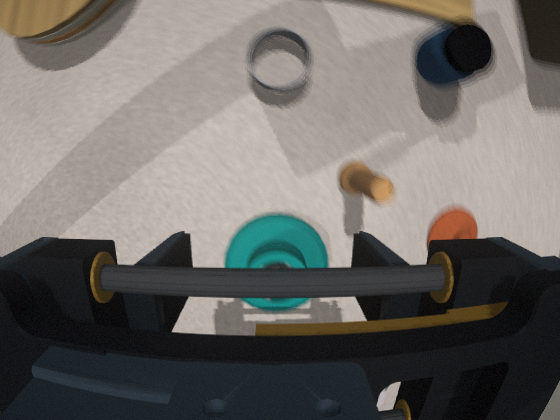

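Call:
send_rows(commands=[[0, [0.216, 0, -0.717], 0.0197], [0, [0.216, 0, -0.717], 0.0197], [0, [0.216, 0, -0.717], 0.0197], [0, [0.216, 0, -0.717], 0.0197], [0, [0.216, 0, -0.717], 0.0197], [0, [0.216, 0, -0.717], 0.0197], [0, [0.216, 0, -0.717], 0.0197], [0, [0.216, 0, -0.717], 0.0197], [0, [0.216, 0, -0.717], 0.0197], [0, [0.216, 0, -0.717], 0.0197]])

```text
t: 2.87
eef_pos: [574.0, -102.2, 216.1]
ee_rot: [[1.0, 0.007, 0.013], [-0.013, -0.007, 1.0], [0.008, -1.0, -0.007]]
force: [0.7, -0.2, -0.5]
grip_width: 1.0
```

```bash
python3 - <<'E'
from h import *
o=bot.get_obs();print(o['t'],o['eef_pos'],o['ee_rot'].round(4),o['q'].round(1),o['joint_vel'].round(2))
im=bot.snapshot("wrist");cv2.imwrite("pics/w2.png",im);np.save("w2.npy",dict(p=o['eef_pos'],R=o['ee_rot']),allow_pickle=True)
E
```

```text
2.8667 [ 574.0422353  -102.15410303  216.1178112 ] [[ 0.9999  0.0075  0.0129]
 [-0.0129 -0.0072  0.9999]
 [ 0.0076 -0.9999 -0.0071]] [-11.   18.7  88.7  -0.3  72.1 -10.2] [-4.59  2.66 -3.45  4.12  4.1  -4.84]
```

View pics/w2.png

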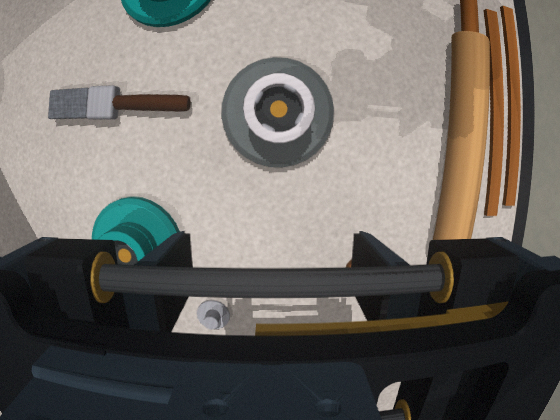

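The wrist view shows the grey hub's bright rim at about (279,107), the brush and a turquoise hub to the left, and the cap at (212,314) below the bar. I take a settled picture and fit the rim.

Call:
send_rows(commands=[[0, [0, 0, 0], 0], [0, [0, 0, 0], 0]])

```text
t: 3.08
eef_pos: [573.2, -100.0, 215.7]
ee_rot: [[1.0, 0.006, 0.013], [-0.013, -0.005, 1.0], [0.006, -1.0, -0.005]]
force: [0.3, 0.5, -0.4]
grip_width: 1.002
```

```bash
cat >> h.py <<'E'
from scipy.optimize import least_squares
def blob(im,lo,hi,near,box=60):
    u,v=map(int,near);m=cv2.inRange(cv2.cvtColor(im,cv2.COLOR_BGR2HSV),lo,hi);k=np.zeros_like(m);k[max(0,v-box):v+box,max(0,u-box):u+box]=1;return m*k
def fitcircle(pts,R,z,pf,x0):
    # fit centre of horizontal circle radius R (free if None) height z so projection matches pts
    a=np.linspace(0,2*np.pi,180,endpoint=False)
    def f(x):
        C=np.array([pf([x[0]+x[2]*np.cos(t),x[1]+x[2]*np.sin(t),z]) for t in a])
        return np.sqrt(((pts[:,None]-C[None])**2).sum(2)).min(1)
    def W(x): # unproject instead
        return 0
    return f
E
python3 - <<'E'
from h import *
o=bot.get_obs();print(o['t'],o['eef_pos'],o['ee_rot'].round(4),o['joint_vel'].round(2))
im=bot.snapshot("wrist");cv2.imwrite("pics/w3.png",im)
t=bot.snapshot("top");s=bot.snapshot("scene");cv2.imwrite("pics/t3.png",t);cv2.imwrite("pics/s3.png",s)
def circ(P):
    A=np.c_[2*P[:,:2],np.ones(len(P))];x=np.linalg.lstsq(A,(P[:,:2]**2).sum(1),rcond=None)[0];R=np.sqrt(x[2]+x[0]**2+x[1]**2);
    return x[:2].round(1),R.round(1),np.abs(np.hypot(*(P[:,:2]-x[:2]).T)-R).max().round(1)
def run(name,img,near,un,box,thr,z):
    g=cv2.cvtColor(img,cv2.COLOR_BGR2GRAY);hsv=cv2.cvtColor(img,cv2.COLOR_BGR2HSV)
    m=((g>thr)).astype(np.uint8);k=np.zeros_like(m);u,v=near;k[v-box:v+box,u-box:u+box]=1;m*=k
    cs,h=cv2.findContours(m,cv2.RETR_CCOMP,cv2.CHAIN_APPROX_NONE)
    for c in sorted(cs,key=len)[::-1][:3]:
        c=c[:,0];print(name,thr,len(c),circ(np.array([un(x,y,z) for x,y in c])))
for thr in(190,210,225): run("wrist",im,(279,107),lambda u,v,z:watz(u,v,z,o),48,thr,60)
for thr in(170,190,210): run("top",t,(295,194),lambda u,v,z:atz("top",u,v,z),19,thr,60)
for thr in(170,190): run("scene",s,(290,227),lambda u,v,z:atz("scene",u,v,z),22,thr,60)
print(t[194,280:312].max(1),im[107,235:325].max(1))
E
```

```text
3.0833 [ 573.18354377 -100.0433412   215.68642877] [[ 0.9999  0.0058  0.0128]
 [-0.0128 -0.0053  0.9999]
 [ 0.0058 -1.     -0.0052]] [ 1.32 -0.62  0.59  0.34  0.31 -0.05]
wrist 190 341 (array([583. ,  -2.3]), np.float64(30.3), np.float64(6.5))
wrist 190 13 (array([543.5,  38.7]), np.float64(2.1), np.float64(1.6))
wrist 190 11 (array([630.1, -44. ]), np.float64(1.7), np.float64(1.5))
wrist 210 140 (array([582.5,   6.8]), np.float64(23.1), np.float64(5.6))
wrist 210 82 (array([585.6, -16.8]), np.float64(15.8), np.float64(4.2))
wrist 210 17 (array([554.2,   2.8]), np.float64(2.3), np.float64(1.6))
top 170 80 (array([582.3,  -1.5]), np.float64(33.6), np.float64(1.6))
top 170 60 (array([582.6,  -1.5]), np.float64(25.8), np.float64(2.5))
top 170 10 (array([623.5, -42.5]), np.float64(4.4), np.float64(2.0))
top 190 128 (array([582. ,  -1.6]), np.float64(30.2), np.float64(4.3))
top 190 4 (array([593.9,  26.2]), np.float64(2.4), np.float64(0.0))
top 190 4 (array([590.2, -31.7]), np.float64(2.4), np.float64(0.0))
[160 194 197 199 190 121  38  44  68  79  77 139 173 176 173 169 170 179
 154  94  73  74  65  58  55 177 204 200 201 173 107  76] [112 111 110 112 112 109 113 108 108 120 203 212 212 208 209 211 213 211
 212 204 148  75  51  39  42  39  41  42  54  64  66  63  63  64  63  64
  71 158 176 175 173 175 173 178 180 176 178 179 181 177 178 173 137  65
  64  66  67  64  61  62  64  62  61  66  62  63  46  58  83 102 183 206
 210 208 209 207 205 205 188 184 154  96 100  99 100  97  98 101  96  97]
```

```bash
sed -i '/^def fitcircle/,$d' h.py; cat >> h.py <<'E'
def circ(P):
    A=np.c_[2*P[:,:2],np.ones(len(P))];x=np.linalg.lstsq(A,(P[:,:2]**2).sum(1),rcond=None)[0];R=np.sqrt(x[2]+x[0]**2+x[1]**2)
    return x[:2].round(1),R.round(1),np.abs(np.hypot(*(P[:,:2]-x[:2]).T)-R).max().round(1)
def conts(mask,un,z,n=3,tag=""):
    cs,h=cv2.findContours(mask,cv2.RETR_CCOMP,cv2.CHAIN_APPROX_NONE)
    for c in sorted(cs,key=len)[::-1][:n]:
        c=c[:,0]
        if len(c)>8: print(tag,len(c),c.mean(0).round(1),circ(np.array([un(x,y,z) for x,y in c])))
E
python3 - <<'E'
from h import *
o={'eef_pos':np.array([573.184,-100.043,215.686]),'ee_rot':np.array([[.9999,.0058,.0128],[-.0128,-.0053,.9999],[.0058,-1,-.0052]])}
im=cv2.imread("pics/w3.png");g=cv2.cvtColor(im,cv2.COLOR_BGR2GRAY)
for thr in(130,150,170):
    m=(g>thr).astype(np.uint8);k=np.zeros_like(m);cv2.circle(k,(279,107),44,1,-1);conts(m*k,lambda u,v,z:watz(u,v,z,o),60,2,f"w{thr}")
print(g[107,230:330:4]); 
cv2.imwrite("pics/c3.png",cv2.resize(im[30:190,190:370],None,fx=3,fy=3))
for n in("top","scene"):
    f={"top":"t3","scene":"s3"}[n];i=cv2.imread(f"pics/{f}.png");print(n,proj(n,[582.5,-1.7,60]))
for r in bot.masks_of("wrist","cap_center")[:3]: print("cap wrist",r["confidence"],r["extent"],watz(*r["extent"][:2],10,o))
for n in("top","scene"):
  for r in bot.masks_of(n,"cap_center")[:2]:
    conts(r["mask"].astype(np.uint8),lambda u,v,z:atz(n,u,v,z),7,1,n+"cap")
  for r in bot.masks_of(n,"pusher_center")[:1]:
    e=r["extent"];print(n,"pusher",e,atz(n,*e[:2],55))
E
```

```text
w130 199 [279.7 109.4] (array([584. ,  -2.7]), np.float64(35.0), np.float64(0.7))
w130 145 [279.7 109.4] (array([584. ,  -2.6]), np.float64(24.2), np.float64(2.7))
w150 196 [279.6 109.5] (array([584. ,  -2.7]), np.float64(34.7), np.float64(0.7))
w150 146 [279.9 109.6] (array([583.9,  -2.5]), np.float64(24.6), np.float64(2.3))
w170 195 [279.4 109.3] (array([583.9,  -2.6]), np.float64(34.4), np.float64(0.9))
w170 145 [280.1 109.3] (array([584.1,  -2.5]), np.float64(25.2), np.float64(1.3))
[110 107 110 107 209 206 200  38  42  61  63 135 137 138 133  64  62  65
  56 202 204 179  96  99  93]
top [294.67860516 193.40575543]
scene [290.24779717 223.78986753]
cap wrist 0.59 [213.9, 318.1, 31.1, 27.1] [ 494.86529202 -263.49825159   10.        ]
topcap 48 [398.2 229.5] (array([ 493.1, -261.3]), np.float64(19.8), np.float64(2.8))
top pusher [173.0, 220.1, 26.8, 18.2] [524.95394722 292.07409482  55.        ]
scenecap 50 [188.6 286.3] (array([ 493. , -262.2]), np.float64(22.5), np.float64(3.3))
scene pusher [337.1, 165.8, 15.2, 34.2] [537.09410358 285.63869678  55.        ]
```

View pics/c3.png

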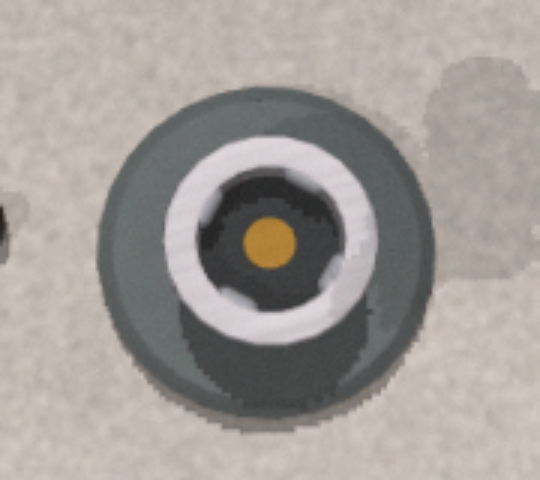

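The fits agree: hub mouth about (584,-2.6), rim radius 35. Cap is at about (493,-262). I move to view the cap from the same relative offset.

Call:
send_rows(commands=[[0, [-0.175, 0, -0.522], -0.004], [0, [-0.175, 0, -0.522], -0.004], [0, [-0.175, 0, -0.522], -0.004], [0, [-0.175, 0, -0.522], -0.004], [0, [-0.175, 0, -0.522], -0.004], [0, [-0.175, 0, -0.522], -0.004], [0, [-0.175, 0, -0.522], -0.004], [0, [-0.175, 0, -0.522], -0.004], [0, [-0.175, 0, -0.522], -0.004], [0, [-0.175, 0, -0.522], -0.004]])

```text
t: 4.32
eef_pos: [483.0, -359.2, 217.0]
ee_rot: [[1.0, 0.007, -0.001], [0.001, -0.005, 1.0], [0.007, -1.0, -0.005]]
force: [-0.1, 0.1, -0.3]
grip_width: 0.998
```

```bash
python3 - <<'E'
from h import *
o=bot.get_obs();print(o['t'],o['eef_pos'],o['ee_rot'].round(4),o['joint_vel'].round(2))
im=bot.snapshot("wrist");cv2.imwrite("pics/w4.png",im)
u,v=wproj([493,-262,10],o).astype(int);print(u,v)
for r in bot.masks_of("wrist","cap_center")[:2]:
    print(r["confidence"],r["extent"]); conts(r["mask"].astype(np.uint8),lambda u,v,z:watz(u,v,z,o),6,1,"cap")
cv2.imwrite("pics/c4.png",cv2.resize(im[v-50:v+50,u-60:u+60],None,fx=5,fy=5))
E
```

```text
4.3167 [ 482.9655864  -359.15674965  216.95387241] [[ 1.0e+00  6.8e-03 -7.0e-04]
 [ 7.0e-04 -4.9e-03  1.0e+00]
 [ 6.8e-03 -1.0e+00 -4.9e-03]] [ 1.28 -0.33  0.17 -0.25 -0.01 -0.09]
278 113
0.72 [278.8, 117.8, 38.2, 36.9]
cap 106 [279.1 115.6] (array([ 493.8, -264.1]), np.float64(21.6), np.float64(1.1))
```

View pics/c4.png

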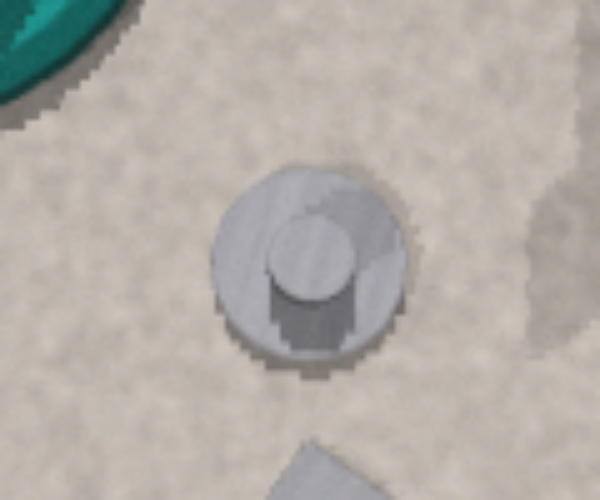

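The crop shows the cap knob-up: disc centre about crop (308,262), knob top about (312,257), and the spatula corner below it.

```bash
python3 - <<'E'
from h import *
o=bot.get_obs();print(o['eef_pos'],o['ee_rot'].round(4))
print(watz(279.5,115.2,7,o),watz(280.2,114.2,27,o))
E
```

```text
[ 483.35078057 -358.60177767  217.10872412] [[ 1.      0.0069 -0.0023]
 [ 0.0023 -0.0053  1.    ]
 [ 0.0069 -1.     -0.0053]]
[ 494.29889206 -263.15866514    7.        ] [ 494.43542993 -263.51553948   27.        ]
```

Call:
send_rows(commands=[[0.4, [0.02, 0.313, 0.192], 0], [0.4, [0.02, 0.313, 0.192], 0], [0.4, [0.02, 0.313, 0.192], 0], [0.4, [0.02, 0.313, 0.192], 0], [0.4, [0.02, 0.313, 0.192], 0], [0.4, [0.02, 0.313, 0.192], 0], [0.4, [0.02, 0.313, 0.192], 0], [0.4, [0.02, 0.313, 0.192], 0]])

```text
t: 5.08
eef_pos: [495.9, -264.0, 61.9]
ee_rot: [[1.0, 0.01, -0.003], [0.003, -0.007, 1.0], [0.01, -1.0, -0.007]]
force: [-0.4, 0.1, -0.1]
grip_width: 0.598
```

```bash
python3 - <<'E'
from h import *
o=bot.get_obs();print(o['t'],o['eef_pos'],o['ee_rot'].round(4),o['joint_vel'].round(2),o['grip_width'])
T=np.array([494.2,-263.3,12]);print(o['ee_rot'].T@(T-o['eef_pos'])/500)
im=bot.snapshot("wrist");cv2.imwrite("pics/w5.png",im)
E
```

```text
5.0833 [ 495.88154427 -264.04016209   61.86520146] [[ 0.9999  0.0101 -0.0033]
 [ 0.0034 -0.0074  1.    ]
 [ 0.01   -0.9999 -0.0074]] [-0.88 -0.55 -0.75  0.12 -0.12  0.06] 0.5977719004201326
[-0.00435927  0.09967786  0.00223085]
```

View pics/w5.png

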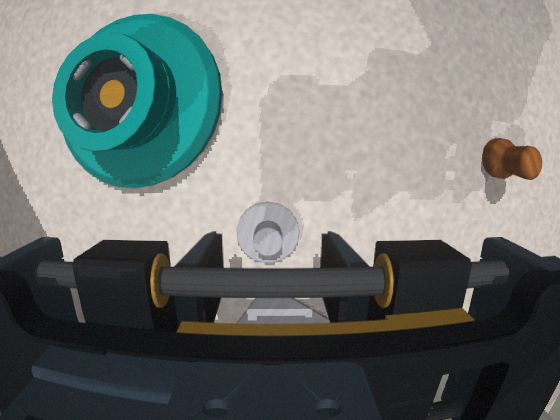

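```bash
python3 - <<'E'
from h import *
o=bot.get_obs();print(o['eef_pos'],o['ee_rot'].round(4)[:,1])
im=bot.snapshot("wrist")
for z,r in((7,23),(27,10),(0.5,23)):
    for a in np.linspace(0,2*np.pi,60): 
        p=wproj([494.2+r*np.cos(a),-263.3+r*np.sin(a),z],o).round().astype(int);im[p[1],p[0]]=(0,0,255) if z==7 else (0,255,0) if z==27 else (255,0,0)
cv2.imwrite("pics/c6.png",cv2.resize(im[180:300,200:340],None,fx=5,fy=5,interpolation=0))
T=np.array([494.2,-263.3,12]);print(o['ee_rot'].T@(T-o['eef_pos'])/500)
E
```

```text
[ 495.91129478 -264.48054446   62.1616511 ] [ 0.0107 -0.0077 -0.9999]
[-0.00448613  0.10025999  0.00314041]
```

View pics/c6.png

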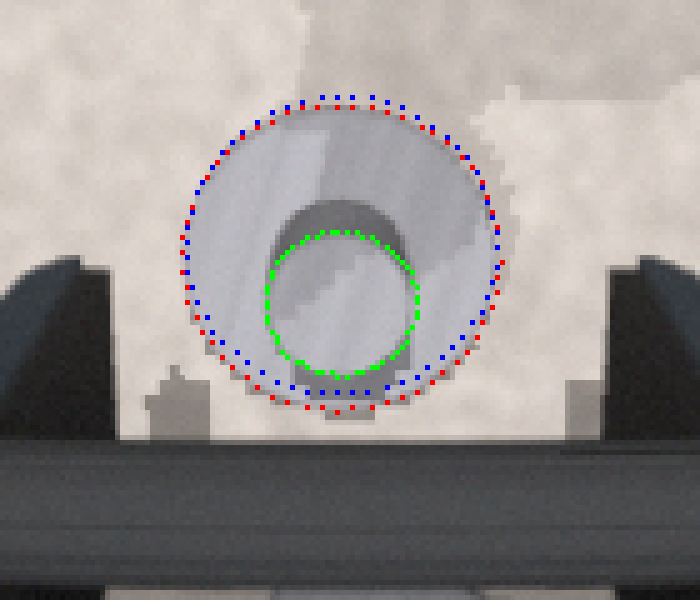

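The overlay fits the cap to within a pixel. Descend and close on the knob.

Call:
send_rows(commands=[[0.4, [-0.0045, 0.04, 0.0031], 0], [0.4, [-0.0045, 0.08, 0.0031], 0], [0.4, [-0.0045, 0.1, 0.0031], 0], [0.4, [-0.0045, 0.1, 0.0031], 0], [0.4, [-0.0045, 0.1, 0.0031], 0], [0.4, [-0.0045, 0.1, 0.0031], 0]])

```text
t: 5.68
eef_pos: [494.8, -264.2, 13.3]
ee_rot: [[1.0, 0.013, -0.002], [0.002, -0.009, 1.0], [0.013, -1.0, -0.009]]
force: [0.1, 0.1, 0.4]
grip_width: 0.601
```

Call:
send_rows(commands=[[1, [0, 0, 0], 0], [1, [0, 0, 0], 0], [1, [0, 0, 0], 0], [1, [0, 0, 0], 0], [1, [0, 0, 0], 0], [1, [0, 0, 0], 0], [1, [0, 0, 0], 0]], newtons=20)

```text
t: 6.27
eef_pos: [494.7, -264.2, 13.4]
ee_rot: [[1.0, 0.012, -0.002], [0.002, -0.009, 1.0], [0.012, -1.0, -0.009]]
force: [-0.2, 0.2, 1.2]
grip_width: 0.209
```

Call:
send_rows(commands=[[1, [0, -0.06, 0], 0], [1, [0, -0.13, 0], 0], [1, [0.02, -0.2, 0.06], 0], [1, [0.05, -0.243, 0.13], 0], [1, [0.08, -0.243, 0.2], 0], [1, [0.11, -0.243, 0.27], 0], [1, [0.14, -0.243, 0.34], 0], [1, [0.16, -0.243, 0.4], 0], [1, [0.173, -0.243, 0.46], 0], [1, [0.183, -0.243, 0.519], 0]])

```text
t: 7.1
eef_pos: [584.5, -1.6, 133.2]
ee_rot: [[1.0, 0.012, -0.002], [0.002, -0.009, 1.0], [0.012, -1.0, -0.009]]
force: [-0.2, -0.5, -0.6]
grip_width: 0.21
```

Call:
send_rows(commands=[[1, [0, 0, 0], 0], [1, [0, 0, 0], 0], [1, [0, 0, 0], 0]])

```text
t: 7.35
eef_pos: [584.1, -1.9, 132.8]
ee_rot: [[1.0, 0.011, -0.003], [0.003, -0.009, 1.0], [0.011, -1.0, -0.009]]
force: [0.8, 0.4, -0.7]
grip_width: 0.215
```

```bash
python3 - <<'E'
from h import *
o=bot.get_obs();print(o['t'],o['eef_pos'],o['ee_rot'].round(4),o['joint_vel'].round(2),o['grip_width'],o['force'],o['q'])
im=bot.snapshot("wrist");cv2.imwrite("pics/w7.png",im)
T=np.array([584.3,-3.3,o['eef_pos'][2]]);print(o['ee_rot'].T@(T-o['eef_pos'])/500)
E
```

```text
7.35 [584.08508888  -1.88658098 132.78297892] [[ 0.9999  0.0107 -0.0029]
 [ 0.003  -0.0092  1.    ]
 [ 0.0107 -0.9999 -0.0092]] [-1.41 -0.24  0.11 -0.03 -0.03  0.13] 0.21454989745043834 [ 0.78609137  0.40873314 -0.72813714] [-1.01813607 22.32577291 95.88454026 -0.5860769  61.16580023 -0.90728363]
[ 4.21318559e-04  3.04945598e-05 -2.82795353e-03]
```

View pics/w7.png

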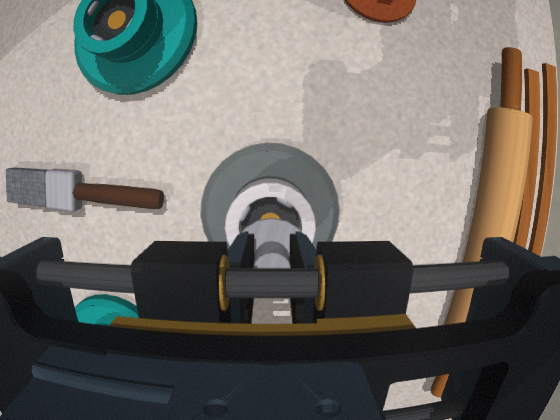

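The cap is held and the hub's rim is right behind and below it (about (270,205)). Lower to just above the rim and check.

Call:
send_rows(commands=[[1, [-0.001, 0.06, -0.0018], 0], [1, [-0.001, 0.11, -0.0018], 0], [1, [-0.001, 0.11, -0.0018], 0], [1, [-0.001, 0.11, -0.0018], 0], [1, [-0.001, 0.11, -0.0018], 0], [1, [-0.001, 0.11, -0.0018], 0]])

```text
t: 7.9
eef_pos: [585.5, -4.4, 79.7]
ee_rot: [[1.0, 0.014, -0.001], [0.001, -0.009, 1.0], [0.014, -1.0, -0.009]]
force: [1.0, -0.2, -1.0]
grip_width: 0.207
```

```bash
python3 - <<'E'
from h import *
o=bot.get_obs();print(o['t'],o['eef_pos'],o['ee_rot'].round(4)[:,1],o['joint_vel'].round(2),o['grip_width'],o['force'])
im=bot.snapshot("wrist")
def ring(c,z,r,col):
    for a in np.linspace(0,2*np.pi,90):
        p=wproj([c[0]+r*np.cos(a),c[1]+r*np.sin(a),z],o).round().astype(int);im[p[1],p[0]]=col
ring((583.8,-2.5),60,36,(0,0,255));ring((583.8,-2.5),60,24.5,(0,0,255))
b=o['eef_pos']+[-.5,.9,-13.4]; ring(b[:2],b[2]+7,23,(0,255,0))
cv2.imwrite("pics/c8.png",cv2.resize(im[170:320,170:370],None,fx=4,fy=4,interpolation=0))
s=bot.snapshot("scene");cv2.imwrite("pics/s8.png",cv2.resize(s[160:290,220:360],None,fx=4.5,fy=4.5,interpolation=cv2.INTER_CUBIC))
E
```

```text
7.9 [585.52662633  -4.40327182  79.71299371] [ 0.0144 -0.0092 -0.9999] [ 0.32 -0.19  0.06  0.02 -0.05  0.11] 0.20720485742927305 [ 1.00329812 -0.1961024  -0.95180889]
```

View pics/c8.png

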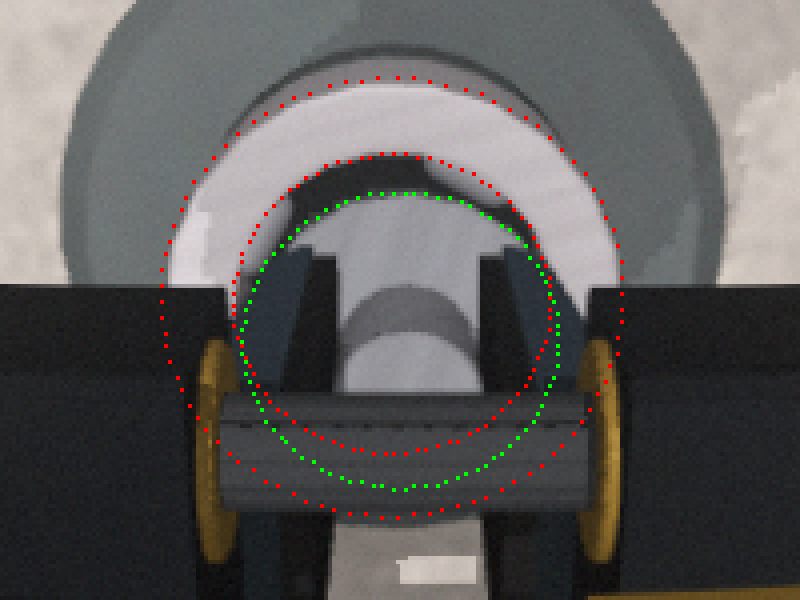

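View pics/s8.png

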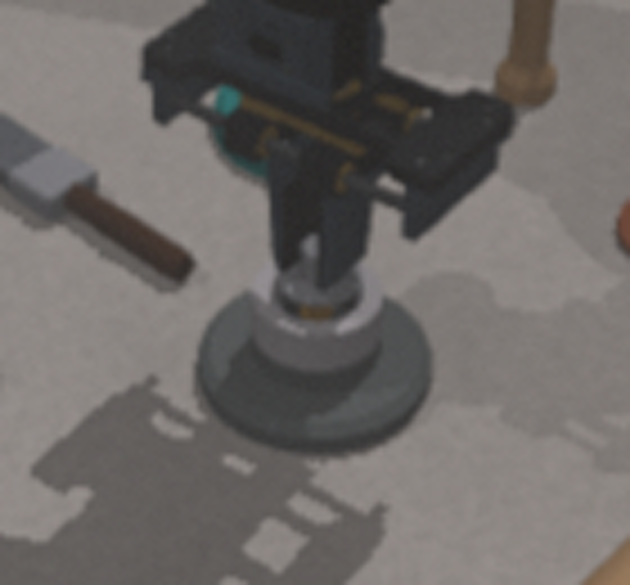

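The green ring (predicted cap) matches the disc, and the hub centre fits about (583.8,-2.8). The cap is about 1.2 mm too far in +x, so I correct and enter the mouth.

Call:
send_rows(commands=[[1, [-0.0026, 0.004, 0.0013], 0], [1, [-0.0026, 0.008, 0.0013], 0], [1, [-0.0026, 0.012, 0.0013], 0], [1, [-0.0026, 0.016, 0.0013], 0], [1, [-0.0026, 0.016, 0.0013], 0], [1, [-0.0026, 0.016, 0.0013], 0]])

```text
t: 8.5
eef_pos: [583.9, -3.4, 71.2]
ee_rot: [[1.0, 0.013, -0.002], [0.002, -0.009, 1.0], [0.013, -1.0, -0.009]]
force: [0.3, -0.2, -2.1]
grip_width: 0.209
```

```bash
python3 - <<'E'
from h import *
o=bot.get_obs();print(o['t'],o['eef_pos'],o['ee_rot'].round(4)[:,1],o['joint_vel'].round(2),o['grip_width'],o['force'],o['wrist_torque'])
E
```

```text
8.5 [583.92000618  -3.44869844  71.19632344] [ 0.0134 -0.0091 -0.9999] [ 0.05 -0.08 -0.19  0.07 -0.03 -0.01] 0.2091838159526547 [ 0.29970909 -0.22025642 -2.06831311] [-0.10787653  0.07234324 -0.02904175]
```

Call:
send_rows(commands=[[1, [0, 0.002, 0], 0], [1, [0, 0.004, 0], 0], [1, [0, 0.004, 0], 0]])

```text
t: 8.75
eef_pos: [583.8, -3.4, 69.0]
ee_rot: [[1.0, 0.013, -0.001], [0.002, -0.009, 1.0], [0.013, -1.0, -0.009]]
force: [-0.1, -0.3, -0.6]
grip_width: 0.215
```

Call:
send_rows(commands=[[1, [0, 0.002, 0], 0], [1, [0, 0.003, 0], 0], [1, [0, 0.003, 0], 0]])

```text
t: 9.0
eef_pos: [584.0, -3.4, 68.1]
ee_rot: [[1.0, 0.014, -0.001], [0.001, -0.009, 1.0], [0.014, -1.0, -0.009]]
force: [-1.2, 1.0, 4.3]
grip_width: 0.208
```

Contact felt at +5 N with the underside about 55 mm, i.e. 5 mm below the rim, as expected for resting on the catches. Release.

Call:
send_rows(commands=[[0.5, [0, -0.001, 0], 0], [0.5, [0, -0.001, 0], 0], [0.5, [0, -0.001, 0], 0], [0.5, [0, -0.001, 0], 0], [0.5, [0, -0.001, 0], 0]])

```text
t: 9.42
eef_pos: [584.0, -3.4, 68.4]
ee_rot: [[1.0, 0.014, -0.001], [0.002, -0.009, 1.0], [0.014, -1.0, -0.009]]
force: [0.3, -0.6, 0.2]
grip_width: 0.498
```

Call:
send_rows(commands=[[0.5, [0, -0.03, 0], 0], [0.5, [0, -0.1, 0], 0], [0.5, [0, -0.16, 0], 0], [0, [0, -0.24, 0], 0], [0, [0, -0.28, -0.1], 0], [0, [0, -0.28, -0.2], 0], [0, [0, -0.28, -0.2], 0], [0, [0, -0.28, -0.2], 0], [0, [0, -0.28, -0.2], 0]])

```text
t: 10.17
eef_pos: [582.1, -102.9, 209.1]
ee_rot: [[1.0, 0.013, 0.001], [-0.001, -0.008, 1.0], [0.013, -1.0, -0.008]]
force: [-0.3, 0.2, 0.4]
grip_width: 0.909
```

```bash
python3 - <<'E'
from h import *
o=bot.get_obs();print(o['t'],o['eef_pos'],o['ee_rot'].round(4),o['joint_vel'].round(2),o['grip_width'],o['force'])
im=bot.snapshot("wrist");raw=im.copy()
def ring(c,z,r,col):
    for a in np.linspace(0,2*np.pi,120):
        p=wproj([c[0]+r*np.cos(a),c[1]+r*np.sin(a),z],o).round().astype(int);im[p[1],p[0]]=col
c=(583.8,-2.7)
ring(c,60,36,(0,0,255));ring(c,62,23,(0,255,0));ring(c,82,10,(255,0,0))
u,v=wproj([583.8,-2.7,70],o).astype(int)
cv2.imwrite("pics/c9.png",np.hstack([cv2.resize(x[v-55:v+55,u-45:u+45],None,fx=4.4,fy=4.4,interpolation=0) for x in(raw,im)]))
E
```

```text
10.1667 [ 582.05561676 -102.94771167  209.12240882] [[ 9.999e-01  1.340e-02  1.000e-03]
 [-8.000e-04 -8.500e-03  1.000e+00]
 [ 1.340e-02 -9.999e-01 -8.500e-03]] [1.97 0.02 0.85 0.55 0.01 0.15] 0.9094591276669473 [-0.33402727  0.19934895  0.42523507]
```

View pics/c9.png

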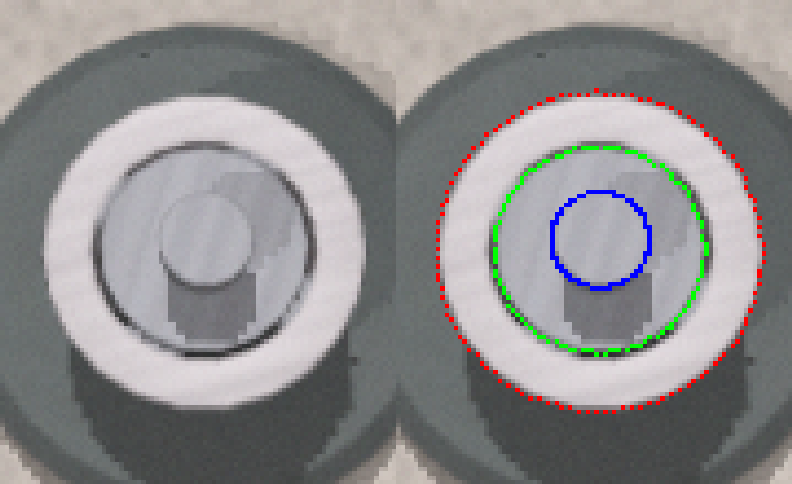

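The cap rests level and centred in the mouth (rim centre about crop (205,250), knob concentric with the prediction), and the fingers are clear. Next, look at the pusher.

Call:
send_rows(commands=[[0, [-0.12, 0, 0.586], 0], [0, [-0.12, 0, 0.586], 0], [0, [-0.12, 0, 0.586], 0], [0, [-0.12, 0, 0.586], 0], [0, [-0.12, 0, 0.586], 0], [0, [-0.12, 0, 0.586], 0], [0, [-0.12, 0, 0.586], 0], [0, [-0.12, 0, 0.586], 0], [0, [-0.12, 0, 0.586], 0], [0, [-0.12, 0, 0.586], 0]])

```text
t: 11.05
eef_pos: [521.2, 191.7, 205.3]
ee_rot: [[1.0, 0.012, -0.003], [0.003, -0.009, 1.0], [0.012, -1.0, -0.009]]
force: [0.6, -0.3, 0.4]
grip_width: 1.001
```

```bash
cat >> h.py <<'E'
def ring(im,o,c,z,r,col,n=120):
    for a in np.linspace(0,2*np.pi,n):
        p=wproj([c[0]+r*np.cos(a),c[1]+r*np.sin(a),z],o).round().astype(int)
        if 0<=p[1]<420 and 0<=p[0]<560: im[p[1],p[0]]=col
E
python3 - <<'E'
from h import *
o=bot.get_obs();print(o['t'],o['eef_pos'],o['ee_rot'].round(4),o['joint_vel'].round(2),o['grip_width'])
im=bot.snapshot("wrist");cv2.imwrite("pics/w10.png",im)
for r in bot.masks_of("wrist","pusher_center")[:3]:
    print(r["confidence"],r["extent"],watz(*r["extent"][:2],55,o))
c=(528,291)
ring(im,o,c,0,20,(255,0,0));ring(im,o,c,110,13,(0,255,0))
u,v=wproj([*c,55],o).astype(int);v=max(v,60)
cv2.imwrite("pics/c10.png",cv2.resize(im[v-60:v+60,u-70:u+70],None,fx=5,fy=5,interpolation=0));print(u-70,v-60)
E
```

```text
11.05 [521.2321666  191.66978601 205.32736463] [[ 0.9999  0.0122 -0.0033]
 [ 0.0034 -0.0091  1.    ]
 [ 0.0122 -0.9999 -0.0091]] [-2.56 -0.16  0.06 -0.16  0.11 -0.01] 1.000785388080621
0.77 [285.1, 103.0, 41.0, 47.4] [536.40083211 294.30383455  55.        ]
206 46
```

View pics/c10.png

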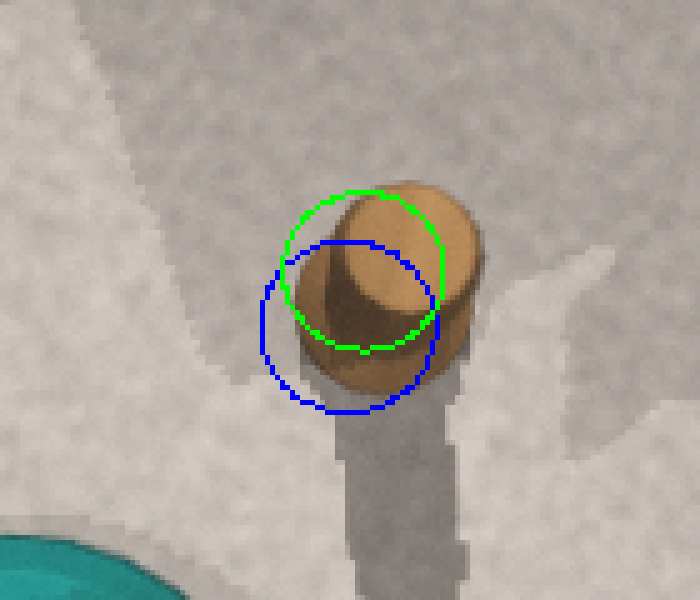

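Call:
send_rows(commands=[[0, [0.027, 0.129, 0.117], 0], [0, [0.027, 0.129, 0.117], 0], [0, [0.027, 0.129, 0.117], 0], [0, [0.027, 0.129, 0.117], 0], [0, [0.027, 0.129, 0.117], 0], [0, [0.027, 0.129, 0.117], 0]])

```text
t: 11.65
eef_pos: [537.1, 246.8, 142.1]
ee_rot: [[1.0, 0.015, 0.002], [-0.002, -0.008, 1.0], [0.015, -1.0, -0.008]]
force: [0.5, -0.4, -0.3]
grip_width: 1.0
```

```bash
python3 - <<'E'
from h import *
o=bot.get_obs();print(o['t'],o['eef_pos'],o['ee_rot'].round(4),o['joint_vel'].round(2),o['grip_width'])
im=bot.snapshot("wrist");cv2.imwrite("pics/w11.png",im)
c=(535.5,295)
ring(im,o,c,0,20,(255,0,0));ring(im,o,c,110,13,(0,255,0))
u,v=wproj([*c,55],o).astype(int);v=max(v,75);print(u-80,v-75)
cv2.imwrite("pics/c11.png",cv2.resize(im[v-75:v+75,u-80:u+80],None,fx=4,fy=4,interpolation=0))
T=np.array([535.5,295,125]);print(o['ee_rot'].T@(T-o['eef_pos'])/500)
E
```

```text
11.65 [537.0615896  246.78407565 142.07994337] [[ 0.9999  0.0145  0.0017]
 [-0.0016 -0.0085  1.    ]
 [ 0.0145 -0.9999 -0.0085]] [ 0.05 -0.72 -0.21  0.13 -0.2   0.24] 1.000377397436858
187 87
[-0.00377429  0.03329103  0.09671202]
```

View pics/c11.png

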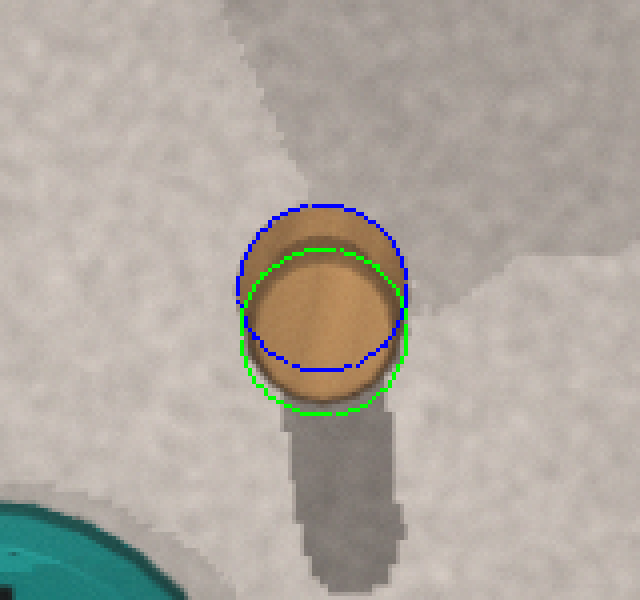

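The overlay fits: pusher at about (535.3,295.1), upright. Move over it, then down.

Call:
send_rows(commands=[[0.2, [-0.004, 0.015, 0.098], 0], [0.2, [-0.004, 0.015, 0.098], 0], [0.2, [-0.004, 0.015, 0.098], 0], [0.2, [-0.0064, 0.09, 0.098], 0], [0.2, [-0.0064, 0.15, 0.098], 0], [0.2, [-0.0064, 0.179, 0.098], 0], [0.2, [-0.0064, 0.179, 0.098], 0], [0.2, [-0.0064, 0.179, 0.098], 0], [0.2, [-0.0064, 0.179, 0.098], 0]])

```text
t: 12.45
eef_pos: [536.6, 295.1, 54.3]
ee_rot: [[1.0, 0.018, 0.002], [-0.002, -0.007, 1.0], [0.018, -1.0, -0.007]]
force: [0.9, 0.3, 1.0]
grip_width: 0.801
```

```bash
python3 - <<'E'
from h import *
o=bot.get_obs();print(o['t'],o['eef_pos'],o['ee_rot'].round(4)[:,1],o['joint_vel'].round(2),o['grip_width'],o['force'])
T=np.array([535.3,295.1,52]);print(o['ee_rot'].T@(T-o['eef_pos'])/500)
E
```

```text
12.45 [536.59344756 295.0558225   54.27834307] [ 0.0179 -0.0069 -0.9998] [ 0.29 -0.57 -0.67  0.18 -0.21 -0.02] 0.8010748082555719 [0.92857648 0.25068718 1.03472125]
[-0.00266843  0.00450886  0.00011357]
```

Call:
send_rows(commands=[[0.2, [-0.0025, 0.002, 0], 0], [0.2, [-0.0025, 0.002, 0], 0], [0.5, [-0.0025, 0.002, 0], 0], [1, [-0.0025, 0.002, 0], 0], [1, [-0.0025, 0.002, 0], 0], [1, [-0.0025, 0.002, 0], 0], [1, [-0.0025, 0.002, 0], 0], [1, [-0.0025, 0.002, 0], 0], [1, [-0.0025, 0.002, 0], 0], [1, [-0.0025, 0.002, 0], 0]], newtons=55)

```text
t: 13.28
eef_pos: [535.0, 295.1, 53.3]
ee_rot: [[1.0, 0.017, 0.003], [-0.002, -0.007, 1.0], [0.017, -1.0, -0.007]]
force: [-0.7, -0.4, -0.2]
grip_width: 0.28
```

```bash
python3 - <<'E'
from h import *
o=bot.get_obs();print(o['t'],o['eef_pos'],o['ee_rot'].round(4),o['joint_vel'].round(2),o['grip_width'],o['force'])
E
```

```text
13.2833 [535.02636559 295.07619517  53.34537513] [[ 0.9999  0.017   0.0025]
 [-0.0024 -0.0069  1.    ]
 [ 0.0171 -0.9998 -0.0069]] [-0.   -0.18  0.1  -0.13 -0.16 -0.05] 0.27977784271017225 [-0.65579648 -0.37917845 -0.18611057]
```

Pusher gripped (25.5 mm). Lift and carry it to the hub.

Call:
send_rows(commands=[[1, [0, -0.04, 0], 0], [1, [0, -0.1, 0], 0], [1, [0, -0.16, 0], 0], [1, [0.01, -0.228, -0.06], 0], [1, [0.02, -0.228, -0.13], 0], [1, [0.04, -0.228, -0.2], 0], [1, [0.055, -0.228, -0.27], 0], [1, [0.07, -0.228, -0.34], 0], [1, [0.085, -0.228, -0.41], 0], [1, [0.1, -0.228, -0.48], 0]])

```text
t: 14.12
eef_pos: [582.3, 54.0, 169.6]
ee_rot: [[1.0, 0.017, 0.002], [-0.002, -0.007, 1.0], [0.017, -1.0, -0.007]]
force: [0.6, -0.1, -0.4]
grip_width: 0.277
```

```bash
python3 - <<'E'
from h import *
o=bot.get_obs();print(o['t'],o['eef_pos'],o['ee_rot'].round(4),o['joint_vel'].round(2),o['grip_width'],o['force'])
T=np.array([583.2,-2.3,160]);print(o['ee_rot'].T@(T-o['eef_pos'])/500)
E
```

```text
14.1167 [582.30467855  54.03829686 169.64617715] [[ 0.9999  0.0166  0.0024]
 [-0.0022 -0.007   1.    ]
 [ 0.0166 -0.9998 -0.007 ]] [-42.35   3.11  -5.56   0.87   1.52 -42.19] 0.2770402500239292 [ 0.58017555 -0.0534447  -0.41431415]
[ 0.00172193  0.0201094  -0.11253472]
```

Call:
send_rows(commands=[[1, [0.0017, 0.02, -0.09], 0], [1, [0.0017, 0.02, -0.1125], 0], [1, [0.0017, 0.02, -0.1125], 0], [1, [0.0017, 0.02, -0.1125], 0], [1, [0.0017, 0.02, -0.1125], 0], [1, [0.0017, 0.02, -0.1125], 0]])

```text
t: 14.62
eef_pos: [583.3, -1.0, 160.2]
ee_rot: [[1.0, 0.017, 0.001], [-0.001, -0.007, 1.0], [0.017, -1.0, -0.007]]
force: [-0.6, 0.5, -1.7]
grip_width: 0.28
```

```bash
python3 - <<'E'
from h import *
o=bot.get_obs();print(o['t'],o['eef_pos'],o['ee_rot'].round(4),o['joint_vel'].round(2),o['grip_width'],o['force'])
im=bot.snapshot("wrist");cv2.imwrite("pics/w12.png",im)
T=np.array([583.2,-2.3,140]);print(o['ee_rot'].T@(T-o['eef_pos'])/500)
E
```

```text
14.6167 [583.28950609  -0.97313423 160.16951713] [[ 9.999e-01  1.690e-02  9.000e-04]
 [-8.000e-04 -6.600e-03  1.000e+00]
 [ 1.690e-02 -9.998e-01 -6.500e-03]] [ 0.38 -0.14  0.02 -0.22 -0.05 -0.12] 0.2802541657908377 [-0.58570891  0.48024233 -1.70082599]
[-0.00085847  0.04034678 -0.00239002]
```

View pics/w12.png

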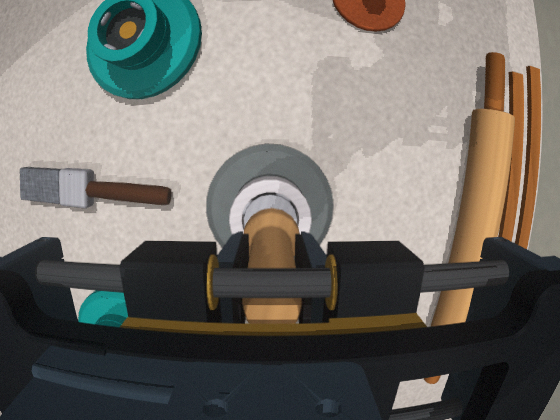

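Call:
send_rows(commands=[[1, [-0.0008, 0.012, -0.0024], 0], [1, [-0.0008, 0.024, -0.0024], 0], [1, [-0.0008, 0.034, -0.0024], 0], [1, [-0.0008, 0.034, -0.0024], 0], [1, [-0.0008, 0.034, -0.0024], 0], [1, [-0.0008, 0.034, -0.0024], 0]])

```text
t: 15.17
eef_pos: [583.2, -2.2, 143.1]
ee_rot: [[1.0, 0.017, 0.0], [-0.0, -0.007, 1.0], [0.017, -1.0, -0.007]]
force: [-0.0, 0.4, -1.1]
grip_width: 0.281
```

```bash
python3 - <<'E'
from h import *
o=bot.get_obs();print(o['t'],o['eef_pos'],o['ee_rot'].round(4)[:,1],o['joint_vel'].round(2),o['force'],o['wrist_torque'])
s=bot.snapshot("scene");cv2.imwrite("pics/s13.png",cv2.resize(s[140:290,220:360],None,fx=4,fy=4,interpolation=cv2.INTER_CUBIC))
o=bot.get_obs();print(o['eef_pos'],o['force'])
E
```

```text
15.1667 [583.23351614  -2.16885245 143.12789486] [ 0.0169 -0.0067 -0.9998] [-0.15 -0.21 -0.39 -0.18  0.05  0.05] [-0.04445762  0.3974328  -1.08197368] [-0.15261146  0.03395301 -0.01713103]
[583.36108261  -2.20130383 143.34603172] [-0.812943   -0.65729509 -0.20227589]
```

View pics/s13.png

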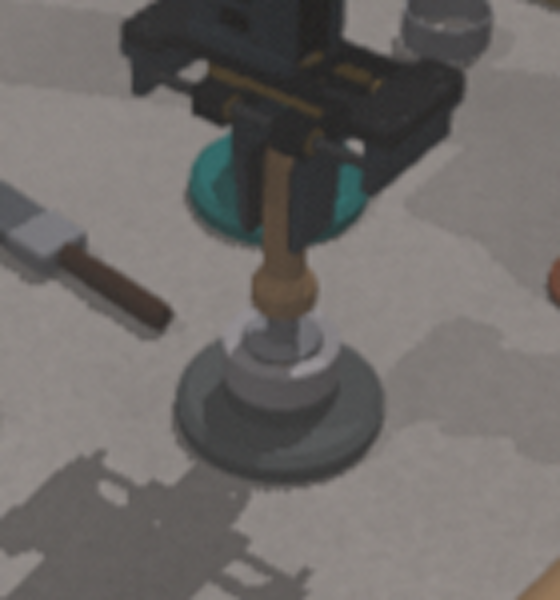

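The foot (about (283,290) in the crop) is centred right above the knob (283,325). Approach by feel.

Call:
send_rows(commands=[[1, [0, 0.002, 0], 0], [1, [0, 0.004, 0], 0], [1, [0, 0.006, 0], 0], [1, [0, 0.008, 0], 0], [1, [0, 0.008, 0], 0]])

```text
t: 15.63
eef_pos: [583.3, -2.3, 139.1]
ee_rot: [[1.0, 0.017, 0.001], [-0.001, -0.007, 1.0], [0.017, -1.0, -0.007]]
force: [-1.0, 0.4, -1.1]
grip_width: 0.277
```

Call:
send_rows(commands=[[1, [0, 0.002, 0], 0], [1, [0, 0.004, 0], 0], [1, [0, 0.005, 0], 0], [1, [0, 0.005, 0], 0]])

```text
t: 15.97
eef_pos: [583.2, -2.3, 136.4]
ee_rot: [[1.0, 0.016, 0.001], [-0.0, -0.007, 1.0], [0.016, -1.0, -0.007]]
force: [0.1, 0.1, -0.5]
grip_width: 0.279
```

Call:
send_rows(commands=[[1, [0, 0.001, 0], 0], [1, [0, 0.002, 0], 0], [1, [0, 0.003, 0], 0]])

```text
t: 16.22
eef_pos: [583.3, -2.3, 135.3]
ee_rot: [[1.0, 0.017, 0.001], [-0.0, -0.007, 1.0], [0.017, -1.0, -0.007]]
force: [-0.5, -0.4, 3.7]
grip_width: 0.277
```

Contact at TCP z≈135.5. Home should be felt about 11 mm lower, near TCP 124.5. Press in small steps.

Call:
send_rows(commands=[[1, [0, 0.002, 0], 0], [1, [0, 0.004, 0], 0], [1, [0, 0.004, 0], 0]])

```text
t: 16.47
eef_pos: [583.7, -2.5, 134.2]
ee_rot: [[1.0, 0.018, 0.001], [-0.0, -0.007, 1.0], [0.018, -1.0, -0.007]]
force: [-0.6, -0.2, 3.7]
grip_width: 0.276
```

Call:
send_rows(commands=[[1, [0, 0.002, 0], 0], [1, [0, 0.004, 0], 0], [1, [0, 0.004, 0], 0]])

```text
t: 16.72
eef_pos: [584.0, -2.4, 132.9]
ee_rot: [[1.0, 0.019, 0.0], [-0.0, -0.007, 1.0], [0.019, -1.0, -0.007]]
force: [-0.8, 0.2, 3.8]
grip_width: 0.277
```

Call:
send_rows(commands=[[1, [-0.001, 0.003, 0], 0], [1, [-0.001, 0.006, 0], 0], [1, [-0.001, 0.006, 0], 0], [1, [-0.001, 0.006, 0], 0]])

```text
t: 17.05
eef_pos: [583.2, -2.5, 128.9]
ee_rot: [[1.0, 0.018, 0.001], [-0.0, -0.007, 1.0], [0.018, -1.0, -0.007]]
force: [0.5, -0.4, -1.5]
grip_width: 0.279
```

Call:
send_rows(commands=[[1, [-0.001, 0.003, 0], 0], [1, [-0.001, 0.006, 0], 0], [1, [-0.001, 0.006, 0], 0], [1, [-0.001, 0.006, 0], 0]])

```text
t: 17.38
eef_pos: [582.6, -2.5, 125.5]
ee_rot: [[1.0, 0.017, 0.001], [-0.0, -0.007, 1.0], [0.017, -1.0, -0.007]]
force: [0.4, 0.0, -1.1]
grip_width: 0.278
```

Force fell back to zero. Before going on I look.

```bash
python3 - <<'E'
from h import *
o=bot.get_obs();print(o['t'],o['eef_pos'],o['force'],o['wrist_torque'])
s=bot.snapshot("scene");w=bot.snapshot("wrist")
cv2.imwrite("pics/s14.png",np.hstack([cv2.resize(s[160:280,240:340],(480,576),interpolation=cv2.INTER_CUBIC),cv2.resize(w[130:250,225:325],(320,384),interpolation=cv2.INTER_CUBIC)[:576] if 0 else np.vstack([cv2.resize(w[130:250,225:325],(320,384),interpolation=cv2.INTER_CUBIC),np.zeros((192,320,3),np.uint8)])]))
E
```

```text
17.3833 [582.64586936  -2.49713922 125.52805352] [ 0.44583945  0.02396585 -1.1043634 ] [-0.06920546  0.07109859  0.05182586]
```

View pics/s14.png

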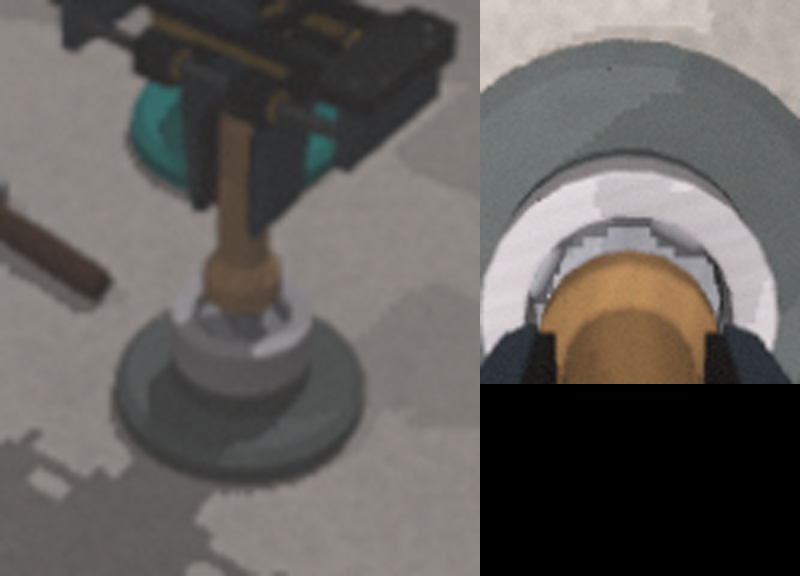

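The wrist view now shows catch noses over the disc at about (545,265) and (685,235) in the picture: the cap seems to have snapped in, and the foot is just above the knob. I go down slowly to feel the seat.

Call:
send_rows(commands=[[1, [0.001, 0.001, 0], 0], [1, [0.001, 0.002, 0], 0], [1, [0.001, 0.002, 0], 0]])

```text
t: 17.73
eef_pos: [583.4, -2.5, 124.8]
ee_rot: [[1.0, 0.018, 0.0], [-0.0, -0.007, 1.0], [0.018, -1.0, -0.007]]
force: [-0.4, -0.2, -1.4]
grip_width: 0.275
```

Call:
send_rows(commands=[[1, [0.001, 0.001, 0], 0], [1, [0.001, 0.002, 0], 0], [1, [0.001, 0.002, 0], 0]])

```text
t: 17.98
eef_pos: [584.0, -2.5, 124.6]
ee_rot: [[1.0, 0.019, 0.001], [-0.0, -0.007, 1.0], [0.019, -1.0, -0.007]]
force: [-1.3, 0.6, 4.2]
grip_width: 0.282
```

Contact with the seat is at 124.6, as predicted. Now build the load.

Call:
send_rows(commands=[[1, [-0.0005, 0.002, 0], 0], [1, [-0.0005, 0.003, 0], 0], [1, [-0.0005, 0.003, 0], 0]])

```text
t: 18.23
eef_pos: [584.1, -2.5, 124.6]
ee_rot: [[1.0, 0.02, 0.001], [-0.0, -0.007, 1.0], [0.02, -1.0, -0.007]]
force: [-1.9, 0.2, 8.3]
grip_width: 0.277
```

Call:
send_rows(commands=[[1, [0, 0.002, 0], 0], [1, [0, 0.004, 0], 0], [1, [0, 0.004, 0], 0]])

```text
t: 18.48
eef_pos: [584.6, -2.6, 124.6]
ee_rot: [[1.0, 0.022, 0.001], [-0.0, -0.007, 1.0], [0.022, -1.0, -0.007]]
force: [-3.4, -0.3, 12.1]
grip_width: 0.277
```

Call:
send_rows(commands=[[1, [-0.001, 0.003, 0], 0], [1, [-0.001, 0.0055, 0], 0], [1, [-0.001, 0.006, 0], 0], [1, [-0.001, 0.006, 0], 0], [1, [-0.001, 0.006, 0], 0], [1, [-0.001, 0.006, 0], 0]])

```text
t: 18.98
eef_pos: [584.6, -2.6, 124.5]
ee_rot: [[1.0, 0.025, 0.001], [-0.0, -0.007, 1.0], [0.025, -1.0, -0.007]]
force: [-5.0, 0.8, 15.9]
grip_width: 0.28
```

```bash
python3 - <<'E'
from h import *
for i in range(3):
    o=bot.get_obs();print(o['t'],o['eef_pos'],o['ee_rot'].round(4)[:,1],o['force'],o['wrist_torque']); w=bot.snapshot("wrist")
cv2.imwrite("pics/w15.png",cv2.resize(w[130:250,225:325],None,fx=5,fy=5,interpolation=cv2.INTER_CUBIC))
E
```

```text
18.9833 [584.60051851  -2.58296716 124.50853536] [ 0.0248 -0.0072 -0.9997] [-5.04811648  0.7625543  15.9384854 ] [-0.04644552  1.12857885  0.0096042 ]
19.0333 [584.62517001  -2.59142584 124.51959052] [ 0.0248 -0.0072 -0.9997] [-4.08553908 -0.42935875 15.87109668] [-0.03473861  1.20288372  0.03260233]
19.0833 [584.65766808  -2.58761565 124.53732997] [ 0.0249 -0.0072 -0.9997] [-3.96293894 -0.25815857 16.02871241] [-0.06175969  1.15418389  0.01946291]
```

View pics/w15.png

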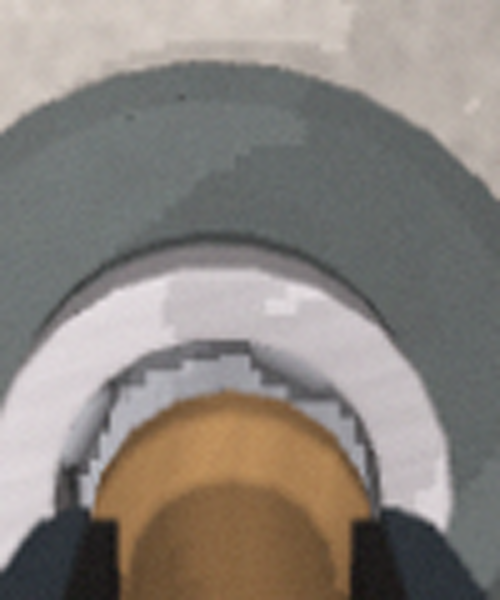

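Reading is 16 N (about 17.5 N on the cap). Now hold about 20 N for more than half a second.

Call:
send_rows(commands=[[1, [-0.002, 0.006, 0], 0], [1, [-0.002, 0.007, 0], 0], [1, [-0.002, 0.007, 0], 0], [1, [-0.002, 0.007, 0], 0], [1, [-0.002, 0.007, 0], 0], [1, [-0.002, 0.007, 0], 0], [1, [-0.002, 0.007, 0], 0], [1, [-0.002, 0.007, 0], 0], [1, [-0.002, 0.007, 0], 0], [1, [-0.002, 0.007, 0], 0]])

```text
t: 19.97
eef_pos: [584.5, -2.6, 124.5]
ee_rot: [[1.0, 0.028, 0.001], [-0.0, -0.007, 1.0], [0.028, -1.0, -0.007]]
force: [-4.2, -0.1, 18.1]
grip_width: 0.28
```

```bash
python3 - <<'E'
from h import *
o=bot.get_obs();print(o['t'],o['eef_pos'],o['ee_rot'].round(4)[:,1],o['force'],o['wrist_torque'],o['grip_width'])
E
```

```text
19.9667 [584.48881109  -2.60542987 124.46712912] [ 0.0283 -0.0073 -0.9996] [-4.15330934 -0.13491779 18.09006489] [-0.02376382  1.20608155 -0.02488224] 0.2801246648867046
```

About 19–20 N (18.1 N reading plus the pusher's weight) was held for 0.8 s. Lift off and check the cap.

Call:
send_rows(commands=[[1, [0, -0.01, 0], 0], [1, [0, -0.04, 0], 0], [1, [0, -0.09, 0], 0], [1, [0, -0.12, 0], 0], [1, [0, -0.12, 0], 0], [1, [0, -0.12, 0.07], 0], [1, [0, -0.12, 0.12], 0], [1, [0, -0.12, 0.12], 0], [1, [0, -0.12, 0.12], 0]])

```text
t: 20.72
eef_pos: [582.2, 58.7, 182.5]
ee_rot: [[1.0, 0.026, -0.002], [0.002, -0.008, 1.0], [0.026, -1.0, -0.008]]
force: [-0.2, 0.2, -1.5]
grip_width: 0.275
```

```bash
python3 - <<'E'
from h import *
o=bot.get_obs();print(o['t'],o['eef_pos'],o['ee_rot'].round(4),o['force'],o['grip_width'],o['joint_vel'].round(1))
s=bot.snapshot("scene");t=bot.snapshot("top")
cv2.imwrite("pics/s16.png",np.hstack([cv2.resize(s[190:260,260:325],(520,560),interpolation=cv2.INTER_CUBIC),cv2.resize(t[175:215,275:315],(280,560//2),interpolation=cv2.INTER_CUBIC).repeat(1,0) if 0 else np.vstack([cv2.resize(t[175:215,275:315],(280,280),interpolation=cv2.INTER_CUBIC),np.zeros((280,280,3),np.uint8)])]))
T=np.array([535.3-.028*0,295.1,120]);print(o['ee_rot'].T@(T-o['eef_pos'])/500)
E
```

```text
20.7167 [582.20127972  58.69517793 182.50264673] [[ 0.9997  0.0263 -0.0018]
 [ 0.002  -0.0077  1.    ]
 [ 0.0263 -0.9996 -0.0078]] [-0.17817685  0.1710847  -1.47532943] 0.2754539239889163 [-1.7 -0.2 -0.1 -0.6  0.3 -0.3]
[-0.09612391  0.11883837  0.47393231]
```

View pics/s16.png

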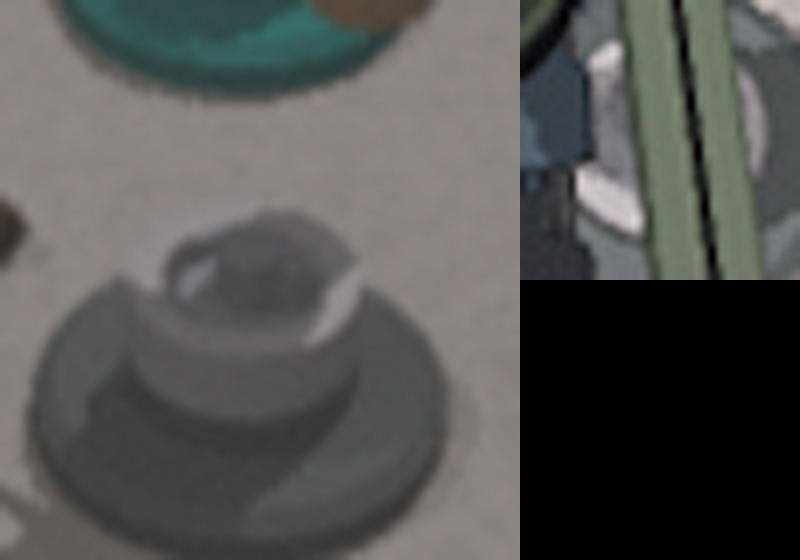

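The cap now sits deep in the hub. Carry the pusher back.

Call:
send_rows(commands=[[1, [-0.015, 0, 0.07], 0], [1, [-0.03, 0, 0.15], 0], [1, [-0.045, 0.02, 0.23], 0], [1, [-0.06, 0.05, 0.3], 0], [1, [-0.08, 0.08, 0.37], 0], [1, [-0.096, 0.11, 0.43], 0], [1, [-0.096, 0.119, 0.474], 0], [1, [-0.096, 0.119, 0.474], 0], [1, [-0.096, 0.119, 0.474], 0], [1, [-0.096, 0.119, 0.474], 0]])

```text
t: 21.65
eef_pos: [536.5, 292.8, 120.1]
ee_rot: [[1.0, 0.027, 0.001], [-0.001, -0.009, 1.0], [0.027, -1.0, -0.009]]
force: [0.5, -0.5, -2.1]
grip_width: 0.278
```

```bash
python3 - <<'E'
from h import *
o=bot.get_obs();print(o['t'],o['eef_pos'],o['ee_rot'].round(4),o['force'],o['grip_width'],o['joint_vel'].round(1))
T=np.array([535.3,295.1,57]);print(o['ee_rot'].T@(T-o['eef_pos'])/500)
E
```

```text
21.65 [536.51360269 292.75022517 120.14194207] [[ 9.996e-01  2.670e-02  1.100e-03]
 [-8.000e-04 -8.800e-03  1.000e+00]
 [ 2.670e-02 -9.996e-01 -8.800e-03]] [ 0.5362574  -0.50520478 -2.08914726] 0.2776752343130259 [-0.8 -0.8 -0.1  0.1 -0.1  0.1]
[-0.00579781  0.12612802  0.00580557]
```

Call:
send_rows(commands=[[1, [-0.005, 0.04, 0.005], 0], [1, [-0.005, 0.08, 0.005], 0], [1, [-0.005, 0.11, 0.005], 0], [1, [-0.005, 0.124, 0.005], 0], [1, [-0.005, 0.124, 0.005], 0], [1, [-0.005, 0.124, 0.005], 0]])

```text
t: 22.15
eef_pos: [536.4, 293.9, 58.7]
ee_rot: [[1.0, 0.027, 0.002], [-0.002, -0.009, 1.0], [0.027, -1.0, -0.009]]
force: [-0.0, -0.2, -0.7]
grip_width: 0.278
```

Call:
send_rows(commands=[[1, [0, 0.002, 0], 0], [1, [0, 0.004, 0], 0], [1, [0, 0.004, 0], 0], [1, [0, 0.004, 0], 0]])

```text
t: 22.48
eef_pos: [536.7, 294.0, 57.3]
ee_rot: [[1.0, 0.028, 0.002], [-0.002, -0.008, 1.0], [0.028, -1.0, -0.008]]
force: [-0.1, -0.3, -0.7]
grip_width: 0.276
```

Call:
send_rows(commands=[[1, [0, 0.003, 0], 0], [1, [0, 0.006, 0], 0], [1, [0, 0.006, 0], 0], [1, [0, 0.006, 0], 0]])

```text
t: 22.82
eef_pos: [536.7, 294.0, 54.1]
ee_rot: [[1.0, 0.028, 0.002], [-0.002, -0.008, 1.0], [0.028, -1.0, -0.008]]
force: [-0.3, -0.4, -1.0]
grip_width: 0.278
```

Call:
send_rows(commands=[[1, [0, 0.002, 0], 0], [1, [0, 0.003, 0], 0], [1, [0, 0.003, 0], 0]])

```text
t: 23.07
eef_pos: [536.9, 294.1, 53.5]
ee_rot: [[1.0, 0.029, 0.002], [-0.002, -0.008, 1.0], [0.029, -1.0, -0.008]]
force: [-1.4, -0.0, 4.4]
grip_width: 0.279
```

The foot touches the bench. Open and check that it stands before leaving.

Call:
send_rows(commands=[[0.65, [0, 0, 0], 0], [0.5, [0, 0, 0], 0], [0.3, [0, 0, 0], 0], [0.2, [0, 0, 0], 0], [0.2, [0, 0, 0], 0], [0.2, [0, 0, 0], 0]])

```text
t: 23.57
eef_pos: [536.8, 294.1, 53.3]
ee_rot: [[1.0, 0.028, 0.002], [-0.002, -0.008, 1.0], [0.028, -1.0, -0.008]]
force: [-0.2, 0.1, 0.7]
grip_width: 0.685
```

Call:
send_rows(commands=[[0.2, [0, -0.06, 0], 0], [0.2, [0, -0.13, 0], 0], [0.2, [0, -0.2, 0], 0], [0.2, [0, -0.26, 0], 0], [0.1, [0, -0.3, -0.05], 0], [0, [0, -0.3, -0.12], 0], [0, [0, -0.3, -0.19], 0], [0, [0, -0.3, -0.19], 0], [0, [0, -0.3, -0.19], 0]])

```text
t: 24.32
eef_pos: [532.4, 199.1, 204.3]
ee_rot: [[1.0, 0.029, 0.005], [-0.005, -0.008, 1.0], [0.029, -1.0, -0.008]]
force: [0.3, 0.3, 0.9]
grip_width: 1.003
```

```bash
python3 - <<'E'
from h import *
o=bot.get_obs();print(o['t'],o['eef_pos'],o['ee_rot'].round(4),o['force'],o['grip_width'],o['joint_vel'].round(1))
im=bot.snapshot("wrist");s=bot.snapshot("scene")
c=(536.2,294.5)
ring(im,o,c,0,20,(255,0,0));ring(im,o,c,110,13,(0,255,0))
cv2.imwrite("pics/w17.png",im)
cv2.imwrite("pics/s17.png",cv2.resize(s[120:280,220:420],None,fx=4,fy=3.75,interpolation=cv2.INTER_CUBIC))
T=np.array([583.8,-102.7,205]);print(o['ee_rot'].T@(T-o['eef_pos'])/500)
E
```

```text
24.3167 [532.36335348 199.07431192 204.31828202] [[ 0.9996  0.0287  0.0051]
 [-0.0049 -0.0077  1.    ]
 [ 0.0287 -0.9996 -0.0075]] [0.32631678 0.32047754 0.89427864] 1.0030953260944233 [ 2.   1.3 -1.2  0.7 -0.3  0.2]
[ 0.10583253  0.00622379 -0.60300618]
```

View pics/w17.png

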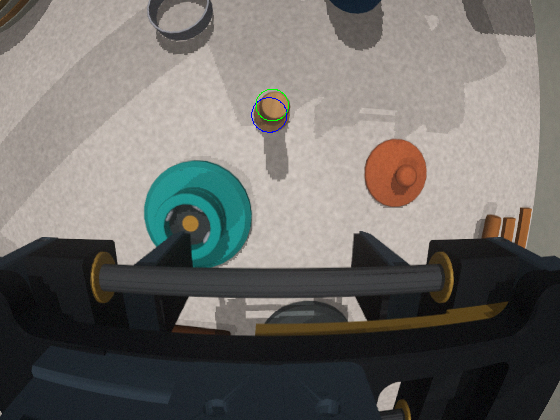

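View pics/s17.png

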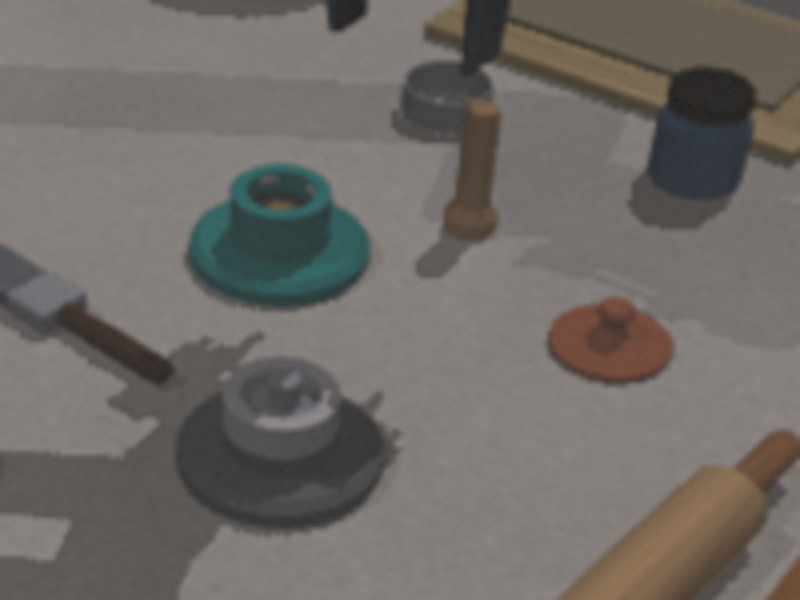

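The pusher stands upright (foot about (269,115) in the wrist view, matching the upright overlay). One last look at the cap from above.

Call:
send_rows(commands=[[0, [0.106, 0.006, -0.603], 0], [0, [0.106, 0.006, -0.603], 0], [0, [0.106, 0.006, -0.603], 0], [0, [0.106, 0.006, -0.603], 0], [0, [0.106, 0.006, -0.603], 0], [0, [0.106, 0.006, -0.603], 0], [0, [0.106, 0.006, -0.603], 0], [0, [0.106, 0.006, -0.603], 0], [0, [0.106, 0.006, -0.603], 0], [0, [0.106, 0.006, -0.603], 0]])

```text
t: 25.25
eef_pos: [585.1, -100.0, 204.0]
ee_rot: [[1.0, 0.027, 0.003], [-0.003, -0.006, 1.0], [0.027, -1.0, -0.006]]
force: [0.5, -0.3, -0.5]
grip_width: 0.999
```

```bash
python3 - <<'E'
from h import *
o=bot.get_obs();print(o['t'],o['eef_pos'],o['ee_rot'].round(4)[:,1],o['force'],o['joint_vel'].round(1))
im=bot.snapshot("wrist");raw=im.copy()
c=(583.8,-2.7)
ring(im,o,c,60,36,(0,0,255));ring(im,o,c,51.3,23,(0,255,0));ring(im,o,c,71.3,10,(255,0,0))
u,v=wproj([583.8,-2.7,70],o).astype(int)
cv2.imwrite("pics/c18.png",np.hstack([cv2.resize(x[v-55:v+55,u-45:u+45],None,fx=4.4,fy=4.4,interpolation=0) for x in(raw,im)]))
E
```

```text
25.25 [ 585.09430435 -100.03035264  203.98654866] [ 0.0275 -0.0061 -0.9996] [ 0.52510469 -0.30971126 -0.49571011] [ 1.9 -0.8  0.9  0.3  0.2 -0. ]
```

View pics/c18.png

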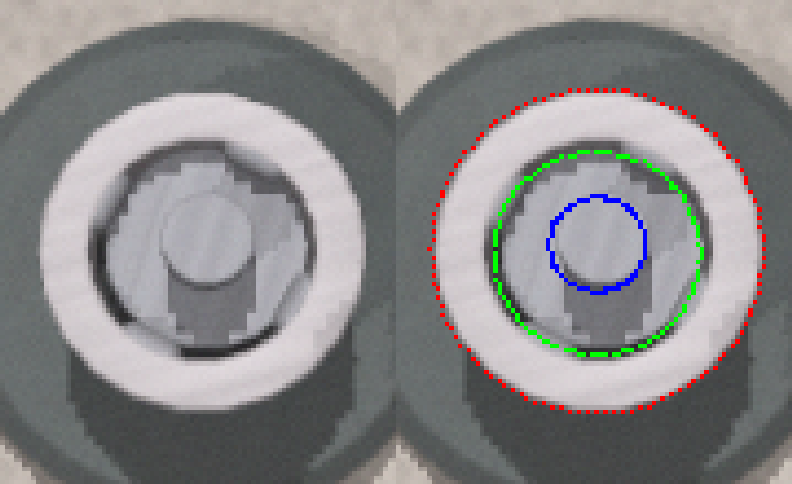

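All four catches stand over the disc (left, upper right, lower right and lower left), and the cap is level and within about 1 mm of the axis. Handing in.

```bash
python3 -c "
from plant import bot
print(bot.sign_off())"
```

```text
the job is handed in; nothing more can be done
None
```

The cap is home in the grey hub, and the pusher is standing upright where it started. I handed the job in at about 25 s; no verdict was reported.

- **Placing:** I set the cap in the hub's mouth and let go of it. The picture showed it level and centred, with its underside about 5 mm below the rim.
- **Pressing:** The pusher met the knob at about 82 mm. The reading rose to about 4 N, the cap gave way, and it met the seat about 11 mm lower, as expected. The readings come only at the end of each move, so I did not see the peak of the snap itself.
- **Holding:** I leaned on the cap for about 0.8 s. The last reading was 18.1 N vertical and about 4 N sideways, so roughly 20 N on the cap with the pusher's weight. No reading came near 30 N.
- **Last checks:** All four catches stood over the disc. The cap was level and within about 1 mm of the hub's axis. I saw no bystander moved, though I did not measure their positions again.
- **Not perfect:** The tool slowly tilted over the run, to about 1.6 degrees, which caused the sideways force. The pusher still stands upright in both views.

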